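Pack the squeeze bottles and set the sprung pusher

TASK

Pull the sprung pusher back by its black knob and park the knob in the side notch of its slot so that it stays back by itself, then stand all the capped bottles from the table upright in the round wooden pot, one in the middle and the others round it, filling the side opposite the pusher first and keeping the gap in front of its nose clear. When all are in, take the knob out of the notch and let the pusher come forward so that its nose bears on the middle bottle. Leave the mug and the mixing cup where they are.

Things in the scene. Friction and masses are not known exactly. Their poses are not given: they have to be found in the camera images.
- pot: Fixed wooden pot on a plywood base with the pusher's guide. Origin on the table under the pot's axis. Inside radius 65 mm, wall 6 mm thick, floor 6 mm and rim 51 mm above the table. The guide, 84 mm wide and 58 mm high, reaches from the pot along its own -y to 189 mm from the axis; its cover plate has an L-shaped slot for the knob's post: a run along y, the notch at its outer end on the pot's -x side.
- pot_centre (a point): Point on the pot's axis on its inner floor (6 mm above the table), axes as the pot's. Round the middle are six ring places about 42 mm from it, 60 degrees apart, the first toward the pot's +y (opposite the pusher); the one toward -y is where the nose comes in and stays empty.
- pusher (a joint): Pusher drawn back along the pot's -y, in m: 0 fully forward, 0.068 fully back. A spring drives it forward with 2.8 N at 0 and 8.2 N at 0.068. Bearing on a middle bottle it reads about 0.006 to 0.013; resting in the notch 0.049.
- latch (a joint): Sideways position of the knob in its slot, toward the pot's -x, in m: 0 in the straight run, 0.024 at the far side of the notch; no spring. It can go sideways only while pusher is above 0.058; beyond 0.0195 the pusher can ease forward 9 mm into the notch, to 0.049, whose lip holds it. To free it: pusher above 0.058, then latch back to 0.
- knob (a point): Centre of the black upright knob, a cylinder 18 mm in diameter and 36 mm tall standing on a 12 mm post (knob from 72 to 108 mm above the table; this point 90 mm). It moves with the pusher and the latch; with both at 0 it is 103 mm from the pot's axis along the pot's -y.
- nose_tip (a point): Middle of the front face of the pusher's rubber nose (14 mm wide, 20 mm tall, 34 mm above the table), which faces the pot's +y. With the pusher at 0 it is 8 mm short of the pot's axis.
- bottle_1: White round squeeze bottle with a slim grey cap, about 70 g, bottom-heavy: body 40 mm in diameter, straight to 42 mm, shoulder to 52 mm; cap 15 mm in diameter from 52 to 90 mm. Origin at the centre of its underside, z up along the bottle. Set down leaning by less than about 45 degrees, it rocks upright. Four to six of the six are there.
- bottle_2: White round squeeze bottle with a slim grey cap, about 70 g, bottom-heavy: body 40 mm in diameter, straight to 42 mm, shoulder to 52 mm; cap 15 mm in diameter from 52 to 90 mm. Origin at the centre of its underside, z up along the bottle. Set down leaning by less than about 45 degrees, it rocks upright. Four to six of the six are there.
- bottle_3: White round squeeze bottle with a slim grey cap, about 70 g, bottom-heavy: body 40 mm in diameter, straight to 42 mm, shoulder to 52 mm; cap 15 mm in diameter from 52 to 90 mm. Origin at the centre of its underside, z up along the bottle. Set down leaning by less than about 45 degrees, it rocks upright. Four to six of the six are there.
- bottle_4: White round squeeze bottle with a slim grey cap, about 70 g, bottom-heavy: body 40 mm in diameter, straight to 42 mm, shoulder to 52 mm; cap 15 mm in diameter from 52 to 90 mm. Origin at the centre of its underside, z up along the bottle. Set down leaning by less than about 45 degrees, it rocks upright. Four to six of the six are there.
- bottle_5: White round squeeze bottle with a slim grey cap, about 70 g, bottom-heavy: body 40 mm in diameter, straight to 42 mm, shoulder to 52 mm; cap 15 mm in diameter from 52 to 90 mm. Origin at the centre of its underside, z up along the bottle. Set down leaning by less than about 45 degrees, it rocks upright. Four to six of the six are there.
- bottle_6: White round squeeze bottle with a slim grey cap, about 70 g, bottom-heavy: body 40 mm in diameter, straight to 42 mm, shoulder to 52 mm; cap 15 mm in diameter from 52 to 90 mm. Origin at the centre of its underside, z up along the bottle. Set down leaning by less than about 45 degrees, it rocks upright. Four to six of the six are there.
- mug: Bystander: spotted mug, 92 x 127 x 93 mm, origin under its middle. Not to be disturbed.
- mixing_cup: Bystander: small pale mixing cup, 41 mm wide, 28 mm tall. Not to be disturbed.
Not all that is in view belongs to the job. Leave any blue, purple or red look-alike of the bottle_3 alone.

How it is judged:
On the way, in this order (a step that is already met when the one before it is completed fails the run):
1. the pusher is drawn back and parked in its notch, let go, with the pot still to be filled (value of joint pusher above 0.044 m and value of joint latch above 0.017 m and contact force between the fingers and latch below 0.3 N), for 0.3 s.
2. all bottles stand in the pot, one of them in the middle, while the pusher is still parked (horizontal distance between each of bottle_1, bottle_2, bottle_3, bottle_4, bottle_5, bottle_6 and pot_centre below 0.052 m and angle between each of bottle_1, bottle_2, bottle_3, bottle_4, bottle_5, bottle_6's own z axis and vertical below 0.12 rad and z of bottle_1 in the frame of pot_centre between -0.004 and 0.006 m and z of bottle_2 in the frame of pot_centre between -0.004 and 0.006 m and z of bottle_3 in the frame of pot_centre between -0.004 and 0.006 m and z of bottle_4 in the frame of pot_centre between -0.004 and 0.006 m and z of bottle_5 in the frame of pot_centre between -0.004 and 0.006 m and z of bottle_6 in the frame of pot_centre between -0.004 and 0.006 m and linear speed of each of bottle_1, bottle_2, bottle_3, bottle_4, bottle_5, bottle_6 below 0.02 m/s and horizontal distance between any of bottle_1, bottle_2, bottle_3, bottle_4, bottle_5, bottle_6 and pot_centre below 0.012 m and value of joint pusher above 0.044 m and value of joint latch above 0.017 m), for 0.2 s.
At the end, for the whole second after the job is handed in: Every bottle stands upright (within 7 degrees) and still on the pot's floor, one within 12 mm of the pot's axis; the knob is back in the straight run (latch under 4 mm) and the pusher has come forward to bear on the middle bottle (pusher between 2 and 20 mm) (horizontal distance between each of bottle_1, bottle_2, bottle_3, bottle_4, bottle_5, bottle_6 and pot_centre below 0.052 m and angle between each of bottle_1, bottle_2, bottle_3, bottle_4, bottle_5, bottle_6's own z axis and vertical below 0.12 rad and z of bottle_1 in the frame of pot_centre between -0.004 and 0.006 m and z of bottle_2 in the frame of pot_centre between -0.004 and 0.006 m and z of bottle_3 in the frame of pot_centre between -0.004 and 0.006 m and z of bottle_4 in the frame of pot_centre between -0.004 and 0.006 m and z of bottle_5 in the frame of pot_centre between -0.004 and 0.006 m and z of bottle_6 in the frame of pot_centre between -0.004 and 0.006 m and linear speed of each of bottle_1, bottle_2, bottle_3, bottle_4, bottle_5, bottle_6 below 0.02 m/s and horizontal distance between any of bottle_1, bottle_2, bottle_3, bottle_4, bottle_5, bottle_6 and pot_centre below 0.012 m and value of joint pusher between 0.002 and 0.02 m and value of joint latch below 0.004 m and contact force between the fingers and latch below 0.3 N); the robot touches nothing.
It fails at once if the mug is moved by more than 3 cm (distance of mug from where it was at the start of the episode above 0.03 m).
It fails at once if the mixing cup is moved by more than 3 cm (distance of mixing_cup from where it was at the start of the episode above 0.03 m).
Of bottle_1, bottle_2, bottle_3, bottle_4, bottle_5, bottle_6 only 4 to 6 are there at a start; the rules pass over those that are not, and their reading is None.
At some moment in a run one of bottle_1, bottle_2, bottle_3, bottle_4, bottle_5, bottle_6 may be knocked a few centimetres aside while the robot is not near it.
It also fails if it takes over 210 s, if anything falls off the work surface, if the arm or the gripper's body presses on something with over 40 N, if the wrist force passes 120 N, or if a joint passes its speed limit or range.

ROBOT

A 6-joint arm with a two-finger parallel gripper is mounted at the origin on a cart in front of the work surface, level with it; the furniture and walls round the work are solid. World frame = base frame: x ahead of the robot, y to its left, z up, the work surface at z = 0. Lengths are in m, angles in rad, forces in N, time in s.
With the tool pointing down it reaches from about 0.35 to 0.975 m from the base axis. Payload 17.4 kg.
Tool frame: the origin (TCP) lies at the very end of the fingers, on their centre line; the grasp point (between the pads) lies robot.hold_point_z behind it (robot.hold_point_z is the distance from the TCP to the grasp point, in m); y points along the fingers, z is the direction in which the jaws open and shut, and the axes are right-handed (so a half turn about y gives the same grasp; the last joint's range is limited). The gripper opens to 85 mm and grips with 20 to 120 N. Pads are 22 mm wide; open, the fingers measure 114 mm over their backs; the gripper's body (76 mm by 85 mm) begins 54 mm behind the grasp point. The pads swing forward as they close: fully open they stand 13 mm farther back than shut.
Start: joints at [-1.257, 0.116, 1.442, -0, 1.584, -0.038], TCP at [0.233, -0.634, 0.231] pointing down, gripper open.
Joint ranges: [-2.83, 2.83], [-0.83, 2.19], [0.07, 2.5], [-1.14, 4.28], [0.01, 3], [-2.97, 2.97]. Speed limits (rad/s): [1.89, 1.89, 2.22, 3.14, 3.14, 3.14].

INTERFACE

Orientations are given as a unit quaternion [w, x, y, z].
In Python, from station import robot gives the robot as it stands.
- The arm moves only by the tool play_rows, never from a script. Its argument "commands" is a list of rows, each a list of 3 entries, a list of its own where there are three numbers: the shift along the tool's x, y, z in units of 25 mm (1.0 is 25 mm), then the turn about the tool's y in units of 5 degrees (1.0 is 5 degrees), then the opening, from 0 (shut) to 1 (fully open). A call has 1 to 5 rows; each row shifts and turns the commanded pose from where the row before left it, along the tool's axes as they then stand; what a row does not reach is not made up. A row lasts 1/10 s, in which the tool goes at most 50 mm and 8.59 degrees, less where a joint would pass 70% of its speed; a pose out of reach is approached as far as the arm can. A call is refused whole if a number of a shift passes 1 or a number of a turn 1, either way. A call with a gripper value outside its range is refused whole. The fingers move at their own pace and stop on an object; "squeeze" is the grip in N (left out, the last holds). Time passes only in rows, so rows that do not move let the fingers close. It gives the time, the measured TCP pose, the force and the opening at its end, in the units of the state.
- robot.get_obs(): the state, without advancing time (a new reading comes with each control period).
- robot.grab_frame(name): name is "scene" or "top" or "wrist"; returns (picture, depth): 480x640x3 uint8, red, green, blue; 480x640 float32, m along the optical axis (not along the pixel's ray), 0 where there is no reading.
- robot.camera_params(name): a dict with "fx", "fy", "cx", "cy" (pixels), "R" (3x3) and "t" (3): a world point X has camera coordinates R X + t. Camera axes: x right, y down, z forward; pixel columns grow to the right and rows downward; lengths in m; the calibration is good to about 2 mm. A picture is of the moment at which its call begins: read the wrist's pose just before it. camera_params takes no time and is no camera call; for the wrist camera it gives the pose at the moment of the call.
- robot.sign_off(): hands the job in, once; it reports no verdict.
The state is a dict: "t": time; "q": joint angles; "qd": joint speeds; "joint_torque": joint torques, N m; "tool_pos": TCP position; "orientation": TCP orientation; "wrist_force": force on the tool from outside, world axes, zero at the start; "moment": the same for the moment, N m; "width": finger opening in m.
Only numpy, scipy, OpenCV 4.12 (cv2) and the standard library are available. Lean on these libraries where they do the work, as an engineer would, in place of code of your own. Each camera call takes 0.05 s, during which the arm holds its last target.

## Working session

There is one attempt and no reset: what is moved stays moved. The work goes in short steps, Python scripts to look and compute and a tool call to move; the robot and the scene stay as the last step left them, time stands still between calls to the robot, and variables do not carry over. Pictures are saved under pics/ and viewed, and the job is handed in when it is done.

Besides the shell and the picture viewer there is one more tool, called after ">>>" as name(argument=value, ...) on one line, values as JSON. play_rows: Moves the arm, as the interface text tells. Its arguments: {"type":"object","properties":{"commands":{"type":"array","items":{"type":"array"}},"squeeze":{"type":"number"}},"required":["commands"]}

```bash
ls; mkdir -p pics
python3 - <<'E'
from station import robot
import cv2, numpy as np
o=robot.get_obs(); print(o); print(robot.hold_point_z)
for n in ["scene","top","wrist"]:
    p,d=robot.grab_frame(n); cv2.imwrite(f"pics/{n}0.png",p[:,:,::-1]); np.save(f"pics/{n}0.npy",d)
    c=robot.camera_params(n); print(n,c)
E
```

```text
pics
{'t': 0.0, 'q': array([-1.25682500e+00,  1.16461013e-01,  1.44224282e+00,  3.68613759e-06,
        1.58397628e+00, -3.77965380e-02]), 'qd': array([-0.00025019,  0.00053651,  0.00053135, -0.00109336, -0.00023268,
        0.00070686]), 'joint_torque': array([-3.67541521e-03, -7.32000303e+01, -6.32492137e+01, -3.16719979e-04,
        6.16503559e-03,  2.86530189e-05]), 'tool_pos': array([ 0.23251645, -0.63349899,  0.23059294]), 'orientation': array([ 0.12367685, -0.12378012,  0.69657861, -0.69581662]), 'wrist_force': array([-0.32354324,  0.41819205,  0.04282286]), 'moment': array([ 0.00602013, -0.03362182,  0.02822738]), 'width': 0.08551600385621594}
0.0187
scene {'fx': 547.8345691684169, 'fy': 547.8345691684169, 'cx': 309.89146558059826, 'cy': 238.90867935816206, 'R': array([[-0.5789871 , -0.81516588, -0.01668897],
       [-0.51885822,  0.3841638 , -0.76367815],
       [ 0.62893567, -0.43350059, -0.6453814 ]]), 't': array([0.34164732, 0.36737868, 1.2248373 ])}
top {'fx': 615.0532446933331, 'fy': 615.0532446933331, 'cx': 323.81884736905346, 'cy': 240.8758951620362, 'R': array([[-0.0149876 , -0.9998042 , -0.01291993],
       [-0.99461256,  0.01623282, -0.10238338],
       [ 0.10257306,  0.01131584, -0.99466111]]), 't': array([0.02104722, 0.6117476 , 1.37347725])}
wrist {'fx': 407.08248636155054, 'fy': 407.08248636155054, 'cx': 314.95798810530755, 'cy': 237.9578533061666, 'R': array([[ 3.44669534e-01, -9.38724055e-01,  2.47278951e-04],
       [-8.93738269e-01, -3.28071597e-01,  3.05942699e-01],
       [-2.87114645e-01, -1.05670130e-01, -9.52049896e-01]]), 't': array([-0.67437021, -0.03981789,  0.37799815])}
```

View pics/top0.png

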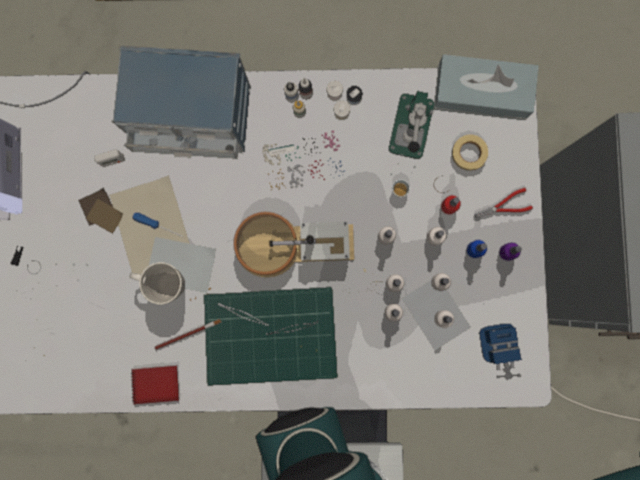

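View pics/scene0.png

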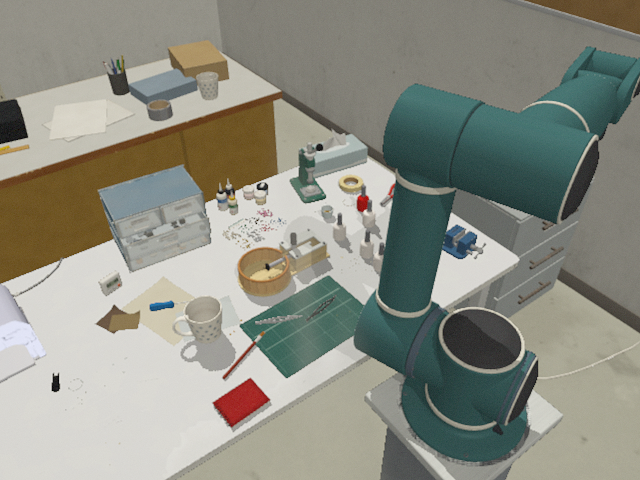

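View pics/wrist0.png

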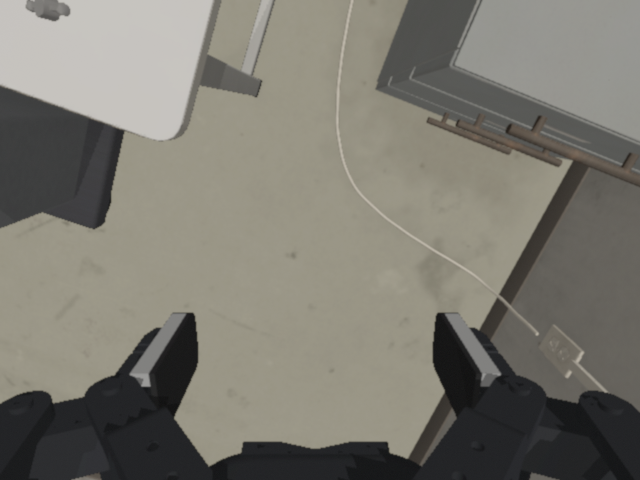

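```bash
cat > h.py <<'E'
import numpy as np, cv2
from station import robot
from scipy.spatial.transform import Rotation as Ro
def ray(c,u,v,z):
    R=np.array(c["R"]);t=np.array(c["t"])
    C=-R.T@t; d=R.T@np.array([(u-c["cx"])/c["fx"],(v-c["cy"])/c["fy"],1.])
    return C+d*(z-C[2])/d[2]
def proj(c,X):
    p=np.array(c["R"])@np.array(X)+np.array(c["t"])
    return c["fx"]*p[0]/p[2]+c["cx"],c["fy"]*p[1]/p[2]+c["cy"]
def cloud(c,d):
    v,u=np.mgrid[:480,:640]
    P=np.stack([(u-c["cx"])/c["fx"]*d,(v-c["cy"])/c["fy"]*d,d],-1)-np.array(c["t"])
    return P@np.array(c["R"])
def TR(o): return Ro.from_quat(o["orientation"],scalar_first=True).as_matrix()
def delta(target,yaw=None):
    """shift to TCP target in tool axes, units of 25mm; yaw = world angle of tool z axis (jaw), mod pi"""
    o=robot.get_obs(); R=TR(o)
    u=R.T@(np.array(target)-o["tool_pos"])/0.025
    zy=np.arctan2(R[1,2],R[0,2])
    print("TCP",o["tool_pos"].round(4),"jaw yaw deg",np.degrees(zy).round(2),"w",round(o["width"],4),"t",o["t"],"F",o["wrist_force"].round(1))
    print(" units x,y,z",u.round(2))
    if yaw is not None:
        dy=(np.degrees(yaw-zy)+90)%180-90
        print(" turn units (tool y down => neg of world)",(dy*np.sign(R[2,1])/5).round(2))
E
python3 - <<'E'
from h import *
o=robot.get_obs(); print(TR(o).round(3))
c=robot.camera_params("top"); p=cv2.imread("pics/top0.png"); d=np.load("pics/top0.npy")
P=cloud(c,d)
cv2.imwrite("pics/c1.png",cv2.resize(p[200:290,225:365],None,fx=5,fy=5,interpolation=cv2.INTER_CUBIC))
cv2.imwrite("pics/c2.png",cv2.resize(p[170:340,370:530],None,fx=4,fy=3.5,interpolation=cv2.INTER_CUBIC))
for (u,v) in [(388,235),(437,236),(395,283),(442,282),(394,313),(445,319)]:
    reg=P[v-20:v+20,u-20:u+20].reshape(-1,3)
    caps=reg[(reg[:,2]>0.06)&(reg[:,2]<0.12)]
    m=reg[(reg[:,2]>0.02)&(reg[:,2]<0.12)]
    print(u,v,len(caps),np.median(caps,0).round(4),caps[:,2].max().round(3),(m.min(0)[:2]/2+m.max(0)[:2]/2).round(4),(np.ptp(m,axis=0)).round(3))
k=P[230:250,300:320].reshape(-1,3); k=k[k[:,2]>0.085]; print("knob",len(k),np.median(k,0))
r=P[205:285,225:300].reshape(-1,3); r=r[(r[:,2]>0.045)&(r[:,2]<0.054)]; print("rim",r.min(0),r.max(0),len(r))
g=P[215:270,296:362].reshape(-1,3); g=g[(g[:,2]>0.052)&(g[:,2]<0.064)]
print("guide",cv2.minAreaRect((g[:,:2]*1000).astype(np.float32)))
E
```

```text
[[-0.939 -0.     0.345]
 [-0.345  0.001 -0.939]
 [ 0.    -1.    -0.001]]
388 235 46 [ 0.6223 -0.13    0.0884] 0.097 [ 0.6236 -0.131 ] [0.039 0.039 0.076]
437 236 48 [ 0.6196 -0.2427  0.0873] 0.095 [ 0.6196 -0.2439] [0.039 0.039 0.074]
395 283 43 [ 0.5141 -0.1468  0.0884] 0.094 [ 0.5145 -0.1469] [0.039 0.038 0.073]
442 282 45 [ 0.515  -0.2501  0.0882] 0.094 [ 0.515  -0.2515] [0.038 0.041 0.073]
394 313 41 [ 0.449  -0.1408  0.0885] 0.096 [ 0.4495 -0.1419] [0.038 0.039 0.075]
445 319 53 [ 0.4326 -0.2537  0.0875] 0.095 [ 0.4323 -0.2554] [0.038 0.039 0.073]
knob 60 [0.60934751 0.04255802 0.10631875]
rim [0.53956506 0.07589988 0.04513069] [0.68086972 0.21637552 0.05399177] 325
guide ((611.88134765625, 10.508174896240234), (84.89620971679688, 108.06515502929688), 1.1990567445755005)
```

```bash
ls pics
```

```text
c1.png
c2.png
scene0.npy
scene0.png
top0.npy
top0.png
wrist0.npy
wrist0.png
```

View pics/c1.png

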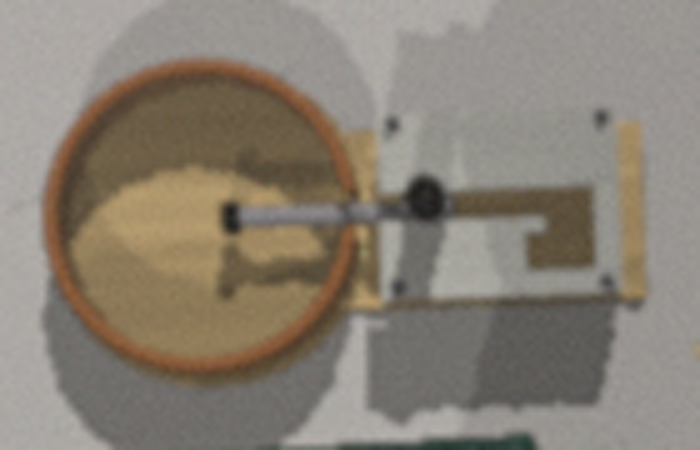

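View pics/c2.png

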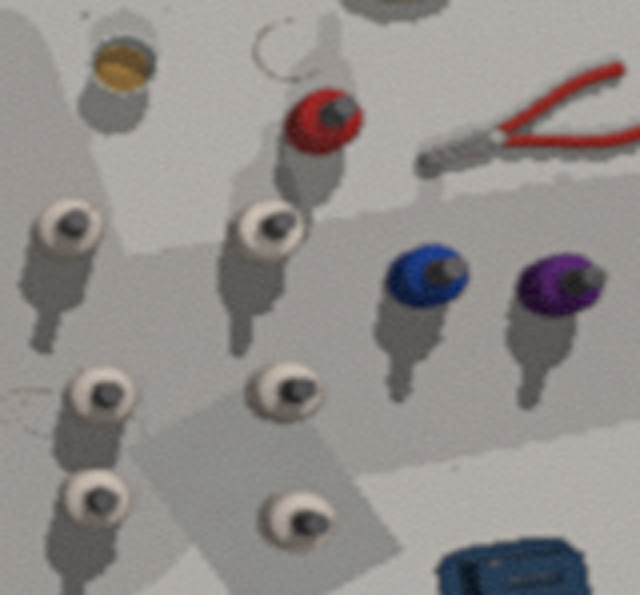

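>>> play_rows(commands=[[[-0.8, 0, -0.6], -1, 1], [[-0.8, 0, -0.6], -1, 1], [[-0.8, 0, -0.5], -1, 1], [[-0.8, 0, -0.4], -1, 1], [[-0.9, 0, -0.3], -1, 1]], squeeze=50)

```text
t: 0.65
tool_pos: [0.2921, -0.5289, 0.2311]
orientation: [0.273, -0.273, 0.653, -0.652]
wrist_force: [-0.0, -0.1, -0.4]
width: 0.085
```

>>> play_rows(commands=[[[-0.9, 0, -0.2], -1, 1], [[-0.9, 0, -0.1], -1, 1], [[-0.9, 0, 0], -1, 1], [[-0.9, 0, 0.1], -1, 1], [[-0.9, 0, 0.2], -1, 1]])

```text
t: 1.15
tool_pos: [0.3573, -0.4356, 0.2311]
orientation: [0.407, -0.407, 0.578, -0.578]
wrist_force: [-0.3, 0.0, 0.4]
width: 0.0855
```

>>> play_rows(commands=[[[-0.9, 0, 0.3], -1, 1], [[-0.9, 0, 0.4], -1, 1], [[-0.9, 0, 0.5], -1, 1], [[-0.9, 0, 0.5], -1, 1], [[-0.9, 0, 0.5], 0, 1]])

```text
t: 1.65
tool_pos: [0.4305, -0.3338, 0.231]
orientation: [-0.502, 0.502, -0.499, 0.498]
wrist_force: [0.8, -0.0, 0.3]
width: 0.0852
```

Run:
```python
from h import *
print(robot.get_obs()["q"])
delta([0.611,0.043,0.2],np.radians(1))
```

```text
[-7.06348871e-01 -1.69263480e-01  1.72171150e+00  3.00880639e-05
  1.58956608e+00 -7.12393275e-01]
TCP [ 0.4305 -0.3338  0.231 ] jaw yaw deg 0.35 w 0.0852 t 1.65 F [ 0.8 -0.   0.3]
 units x,y,z [-15.03   1.24   7.31]
 turn units (tool y down => neg of world) -0.13
```

>>> play_rows(commands=[[[-1, 0, 0.5], 0, 1], [[-1, 0, 0.5], 0, 1], [[-1, 0, 0.5], 0, 1], [[-1, 0, 0.5], 0, 1], [[-1, 0, 0.5], 0, 1]])

```text
t: 2.15
tool_pos: [0.4925, -0.2084, 0.2312]
orientation: [-0.501, 0.501, -0.499, 0.499]
wrist_force: [-0.9, -0.2, -0.4]
width: 0.0853
```

>>> play_rows(commands=[[[-1, 0, 0.5], 0, 1], [[-1, 0, 0.5], 0, 1], [[-1, 0, 0.5], 0, 1], [[-1, 0, 0.5], 0, 1], [[-1, 0, 0.5], 0, 1]])

```text
t: 2.65
tool_pos: [0.5546, -0.0832, 0.2311]
orientation: [-0.501, 0.501, -0.499, 0.499]
wrist_force: [-1.0, -0.7, 0.1]
width: 0.0856
```

Run:
```python
from h import *
delta([0.611,0.043,0.2],np.radians(1))
c=robot.camera_params("wrist"); p,d=robot.grab_frame("wrist")
np.save("pics/w1.npy",d); cv2.imwrite("pics/w1.png",p[:,:,::-1])
R=np.array(c["R"]); print("cam",(-R.T@c["t"]).round(3)); 
import pickle; pickle.dump(c,open("pics/w1.pkl","wb"))
P=cloud(c,d)
print(P[240,320])
```

```text
TCP [ 0.5546 -0.0832  0.2311] jaw yaw deg 0.16 w 0.0856 t 2.65 F [-1.  -0.7  0.1]
 units x,y,z [-5.04  1.25  2.27]
 turn units (tool y down => neg of world) -0.17
cam [ 0.554 -0.004  0.373]
[ 0.5588625  -0.12717277 -0.00200696]
```

View pics/w1.png

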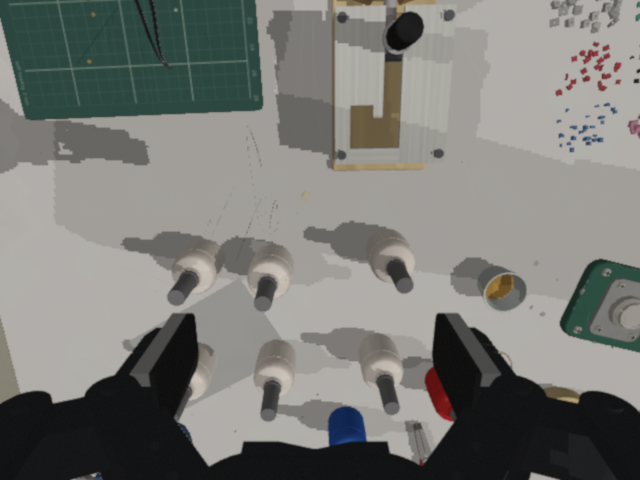

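Run:
```python
from h import *
import pickle
c=pickle.load(open("pics/w1.pkl","rb")); d=np.load("pics/w1.npy"); P=cloud(c,d)
k=P[5:60,375:435].reshape(-1,3); t=k[k[:,2]>0.103]; print(len(t),t.mean(0).round(4),t[:,:2].min(0),t[:,:2].max(0))
k=P[0:165,330:460].reshape(-1,3); g=k[(k[:,2]>.054)&(k[:,2]<.064)]
print("plate z",np.median(g[:,2]),cv2.minAreaRect((g[:,:2]*1000).astype(np.float32)))
s=[ray(c,u,v,0.06) for u,v in [(342,17),(449,15),(342,155),(438,154)]]
s=np.array(s); print(s.round(4)); 
v=s[:2].mean(0)-s[2:].mean(0); print("axis",np.degrees(np.arctan2(v[0],v[1])))
# notch slot edges
for u,v in [(385,100),(404,100),(350,130),(400,130)]: print(ray(c,u,v,.06).round(4))
cc=robot.camera_params("top"); 
# bottles from wrist depth: cap top
for u,v in [(178,293),(264,299),(404,282),(269,408),(391,406)]:
    r=P[v-14:v+14,u-14:u+14].reshape(-1,3); r=r[(r[:,2]>.084)&(r[:,2]<.096)]; print(u,v,len(r),r.mean(0).round(4))
```

```text
786 [0.6071 0.0394 0.1127] [ 0.55381807 -0.00447679] [0.61759409 0.04922718]
plate z 0.05676072619273578 ((609.6560668945312, 8.819072723388672), (84.40496826171875, 108.41992950439453), 1.0738945007324219)
[[ 0.5721  0.0543  0.06  ]
 [ 0.6454  0.0558  0.06  ]
 [ 0.5742 -0.0391  0.06  ]
 [ 0.6468 -0.0381  0.06  ]]
axis -1.099458840425076
[6.046e-01 4.000e-04 6.000e-02]
[6.184e-01 5.000e-04 6.000e-02]
[ 0.5798 -0.0208  0.06  ]
[ 0.6169 -0.0207  0.06  ]
178 293 277 [ 0.4472 -0.1429  0.0884]
264 299 266 [ 0.5131 -0.1481  0.0885]
404 282 278 [ 0.6213 -0.1322  0.0883]
269 408 225 [ 0.5141 -0.252   0.0883]
391 406 229 [ 0.6183 -0.245   0.0883]
```

>>> play_rows(commands=[[[-1, 0.7, 0.5], -0.2, 1], [[-1, 0.8, 0.5], 0, 1], [[-1, 0.8, 0.5], 0, 1], [[-1, 0.8, 0.5], 0, 1], [[-1, 0.5, 0.2], 0, 1]])

```text
t: 3.2
tool_pos: [0.6073, 0.0426, 0.1393]
orientation: [-0.505, 0.505, -0.495, 0.494]
wrist_force: [-0.1, 0.2, 0.1]
width: 0.0856
```

>>> play_rows(commands=[[[0, 0, 0], 0, 1], [[0, 0, 0], 0, 1]])

```text
t: 3.4
tool_pos: [0.607, 0.0417, 0.1409]
orientation: [-0.505, 0.506, -0.495, 0.494]
wrist_force: [0.5, -0.6, -0.1]
width: 0.0854
```

Run:
```python
from h import *
delta([0.611,0.042,0.076],np.radians(1.1))
c=robot.camera_params("wrist"); p,d=robot.grab_frame("wrist")
np.save("pics/w2.npy",d); cv2.imwrite("pics/w2.png",p[:,:,::-1])
import pickle; pickle.dump(c,open("pics/w2.pkl","wb"))
P=cloud(c,d)
t=P[:,260:380].reshape(-1,3); t=t[(t[:,2]>.1)&(t[:,2]<.113)&(abs(t[:,0]-.611)<.015)&(abs(t[:,1]-.042)<.02)]; print(len(t),t.mean(0),t.min(0),t.max(0))
```

```text
TCP [0.607  0.0417 0.1409] jaw yaw deg 1.22 w 0.0854 t 3.4 F [ 0.5 -0.6 -0.1]
 units x,y,z [-0.01  2.6   0.16]
 turn units (tool y down => neg of world) 0.02
1094 [0.6089999  0.0426458  0.10604847] [0.60009173 0.03262818 0.10001572] [0.61805203 0.05029128 0.10914263]
```

View pics/w2.png

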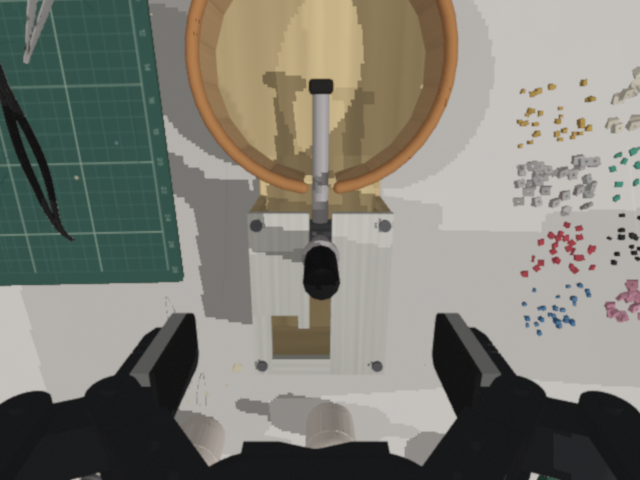

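>>> play_rows(commands=[[[0, 0.9, 0.1], 0, 1], [[0, 0.9, 0], 0, 1], [[0, 0.8, 0], 0, 1], [[0, 0, 0], 0, 0], [[0, 0, 0], 0, 0]])

```text
t: 3.95
tool_pos: [0.61, 0.0409, 0.0774]
orientation: [0.505, -0.505, 0.495, -0.495]
wrist_force: [0.7, 0.2, 0.3]
width: 0.059
```

>>> play_rows(commands=[[[0, 0, 0], 0, 0], [[0, 0, 0], 0, 0], [[0, 0, 0], 0, 0], [[0, 0, 0], 0, 0], [[0, 0, 0], 0, 0]])

```text
t: 4.45
tool_pos: [0.6101, 0.0415, 0.0775]
orientation: [0.505, -0.505, 0.495, -0.495]
wrist_force: [-2.0, -1.8, 5.9]
width: 0.0165
```

>>> play_rows(commands=[[[0.5, 0, 0], 0, 0], [[0.6, 0, 0], 0, 0], [[0.6, 0, 0], 0, 0], [[0.5, 0, 0], 0, 0], [[0.35, 0, 0], 0, 0]])

```text
t: 4.95
tool_pos: [0.6113, -0.0218, 0.0774]
orientation: [0.506, -0.504, 0.495, -0.495]
wrist_force: [-2.2, 10.4, 5.8]
width: 0.0169
```

>>> play_rows(commands=[[[0, 0, 0], 0, 0], [[0, 0, 0], 0, 0]])

```text
t: 5.15
tool_pos: [0.6113, -0.0216, 0.0774]
orientation: [0.506, -0.504, 0.495, -0.495]
wrist_force: [-2.0, 8.5, 6.8]
width: 0.0168
```

>>> play_rows(commands=[[[0, 0, -0.3], 0, 0], [[0, 0, -0.3], 0, 0], [[0, 0, -0.32], 0, 0], [[0, 0, 0], 0, 0], [[0, 0, 0], 0, 0]])

```text
t: 5.65
tool_pos: [0.5883, -0.0217, 0.0774]
orientation: [0.506, -0.504, 0.495, -0.495]
wrist_force: [-0.8, 8.2, 5.1]
width: 0.0164
```

>>> play_rows(commands=[[[-0.2, 0, 0], 0, 0], [[-0.2, 0, 0], 0, 0], [[-0.16, 0, 0], 0, 0], [[0, 0, 0], 0, 0], [[0, 0, 0], 0, 0]])

```text
t: 6.15
tool_pos: [0.5882, -0.008, 0.0774]
orientation: [0.506, -0.505, 0.495, -0.495]
wrist_force: [-0.7, 5.2, 5.7]
width: 0.0166
```

>>> play_rows(commands=[[[0, 0, 0], 0, 0.3], [[0, 0, 0], 0, 0.5], [[0, 0, 0], 0, 0.8], [[0, 0, 0], 0, 1], [[0, 0, 0], 0, 1]])

```text
t: 6.65
tool_pos: [0.5877, -0.0087, 0.0762]
orientation: [-0.505, 0.505, -0.495, 0.495]
wrist_force: [-0.9, -0.3, -0.3]
width: 0.0818
```

>>> play_rows(commands=[[[0, -1, 0], 0, 1], [[0, -1, 0], 0, 1], [[0, -1, 0], 0, 1], [[1, -1, 0.2], 0, 1], [[1, -1, 0.4], 0, 1]])

```text
t: 7.15
tool_pos: [0.6035, -0.0585, 0.2026]
orientation: [0.505, -0.505, 0.495, -0.495]
wrist_force: [-0.2, 0.1, 0.9]
width: 0.0854
```

>>> play_rows(commands=[[[0, 0, 0], 0, 1], [[0, 0, 0], 0, 1]])

```text
t: 7.35
tool_pos: [0.6038, -0.0587, 0.2013]
orientation: [0.505, -0.505, 0.495, -0.495]
wrist_force: [-0.0, 0.4, -0.8]
width: 0.0857
```

Run:
```python
from h import *
delta([0.62,-0.13,0.12],np.radians(1.1))
c=robot.camera_params("wrist"); p,d=robot.grab_frame("wrist")
np.save("pics/w3.npy",d); cv2.imwrite("pics/w3.png",p[:,:,::-1])
import pickle; pickle.dump(c,open("pics/w3.pkl","wb"))
c2=robot.camera_params("top"); p2,d2=robot.grab_frame("top"); cv2.imwrite("pics/top3.png",p2[:,:,::-1]); np.save("pics/top3.npy",d2)
```

```text
TCP [ 0.6038 -0.0587  0.2013] jaw yaw deg 1.1 w 0.0857 t 7.35 F [-0.   0.4 -0.8]
 units x,y,z [2.87 3.25 0.59]
 turn units (tool y down => neg of world) 0.0
```

View pics/w3.png

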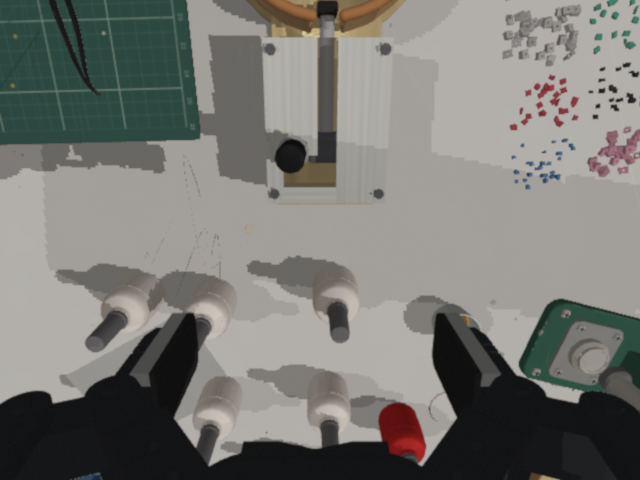

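View pics/top3.png

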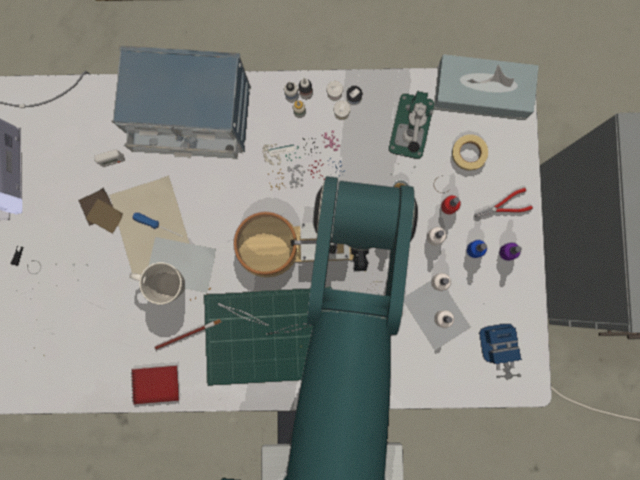

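```bash
cat >> h.py <<'E'
def fitcirc(xy):
    A=np.c_[2*xy,np.ones(len(xy))]; s=np.linalg.lstsq(A,(xy**2).sum(1),rcond=None)[0]
    return s[:2],np.sqrt(s[2]+s[0]**2+s[1]**2)
def caps(P,zlo=.083,zhi=.1):
    m=((P[...,2]>zlo)&(P[...,2]<zhi)&(P[...,1]<-0.06)&(P[...,0]<.66)&(P[...,0]>.38)).astype(np.uint8)
    n,l,s,_=cv2.connectedComponentsWithStats(m)
    out=[]
    for i in range(1,n):
        if s[i,4]<15: continue
        q=P[l==i]; ext=np.ptp(q[:,:2],axis=0)
        if ext.max()<.022: out.append((q[:,:2].mean(0),s[i,4],ext))
    return out
E
python3 - <<'E'
from h import *
import pickle
for w in "23":
    c=pickle.load(open(f"pics/w{w}.pkl","rb")); P=cloud(c,np.load(f"pics/w{w}.npy"))
    q=P.reshape(-1,3); 
    r=np.hypot(q[:,0]-.609,q[:,1]-.145)
    m=(q[:,2]>.0495)&(q[:,2]<.053)&(r>.06)&(r<.076)&~((abs(q[:,0]-.609)<.05)&(q[:,1]<.095))
    print(w,m.sum(),fitcirc(q[m,:2]) if m.sum()>10 else "")
    g=q[(q[:,2]>.054)&(q[:,2]<.064)&(abs(q[:,0]-.61)<.055)&(q[:,1]<.07)&(q[:,1]>-.06)]
    print(cv2.minAreaRect((g[:,:2]*1000).astype(np.float32)))
    for k in caps(P): print(k[0].round(4),k[1],k[2].round(3))
c=robot.camera_params("top");P=cloud(c,np.load("pics/top0.npy"));q=P.reshape(-1,3)
r=np.hypot(q[:,0]-.609,q[:,1]-.145); m=(q[:,2]>.048)&(q[:,2]<.054)&(r>.06)&(r<.076)&~((abs(q[:,0]-.609)<.05)&(q[:,1]<.095))
print("top",fitcirc(q[m,:2]))
E
```

```text
2 2829 (array([0.60703134, 0.14357592]), np.float64(0.06691401018532343))
((609.607421875, 8.830013275146484), (84.36641693115234, 109.17170715332031), 0.9537646770477295)
3 0 
((609.6494140625, 8.917415618896484), (84.33783721923828, 108.02436828613281), 1.0835169553756714)
[ 0.6216 -0.1317] 330 [0.013 0.014]
[ 0.4476 -0.1426] 354 [0.014 0.014]
[ 0.5183 -0.2493] 55 [0.007 0.01 ]
top (array([0.60882378, 0.14549546]), np.float64(0.06782819037719376))
```

>>> play_rows(commands=[[[1, 0.8, 0.3], 0, 0.7], [[1, 0.9, 0.3], 0, 0.7], [[0.9, 0.9, 0.1], 0, 0.7], [[0, 1, 0], 0, 0.7], [[0, 1, 0], 0, 0.7]])

```text
t: 7.95
tool_pos: [0.622, -0.1302, 0.0842]
orientation: [-0.505, 0.505, -0.495, 0.494]
wrist_force: [0.4, 0.4, -0.1]
width: 0.06
```

>>> play_rows(commands=[[[0, 0.7, 0], 0, 0.7], [[0, 0.4, 0], 0, 0.7], [[0, 0, 0], 0, 0.7]])

```text
t: 8.25
tool_pos: [0.6221, -0.1299, 0.0574]
orientation: [-0.505, 0.506, -0.495, 0.494]
wrist_force: [-0.5, 0.4, 0.1]
width: 0.0597
```

Run:
```python
from h import *
delta([0.622,-0.131,0.058],np.radians(1.1))
```

```text
TCP [ 0.6221 -0.1299  0.0574] jaw yaw deg 1.19 w 0.0597 t 8.25 F [-0.5  0.4  0.1]
 units x,y,z [ 0.05 -0.02 -0.  ]
 turn units (tool y down => neg of world) 0.02
```

>>> play_rows(commands=[[[0, 0, 0], 0, 0], [[0, 0, 0], 0, 0], [[0, 0, 0], 0, 0], [[0, 0, 0], 0, 0], [[0, 0, 0], 0, 0]], squeeze=35)

```text
t: 8.75
tool_pos: [0.6231, -0.1305, 0.0599]
orientation: [0.505, -0.505, 0.495, -0.495]
wrist_force: [-1.1, 0.8, 6.5]
width: 0.0137
```

>>> play_rows(commands=[[[0, 0, 0], 0, 0], [[0, 0, 0], 0, 0], [[0, -1, 0], 0, 0], [[0, -1, 0], 0, 0], [[0, -1, 0], 0, 0]])

```text
t: 9.25
tool_pos: [0.6226, -0.1304, 0.1348]
orientation: [-0.505, 0.505, -0.495, 0.495]
wrist_force: [0.2, 0.7, -0.9]
width: 0.0137
```

```bash
cat >> h.py <<'E'
POT=np.array([0.608,0.1445]); YAW=np.radians(1.1)
def place(ang,r=0.0435,z=0.18):
    a=np.radians(ang)+YAW; return [POT[0]+r*np.cos(a),POT[1]+r*np.sin(a),z]
E
python3 - <<'E'
from h import *
print(place(90)); delta(place(90),YAW)
c=robot.camera_params("wrist"); p,d=robot.grab_frame("wrist"); cv2.imwrite("pics/w4.png",p[:,:,::-1])
E
```

```text
[np.float64(0.6071649112556134), np.float64(0.1879919834772915), 0.18]
TCP [ 0.6226 -0.1304  0.1348] jaw yaw deg 1.16 w 0.0137 t 9.25 F [ 0.2  0.7 -0.9]
 units x,y,z [-12.75  -1.81  -0.36]
 turn units (tool y down => neg of world) 0.01
```

View pics/w4.png

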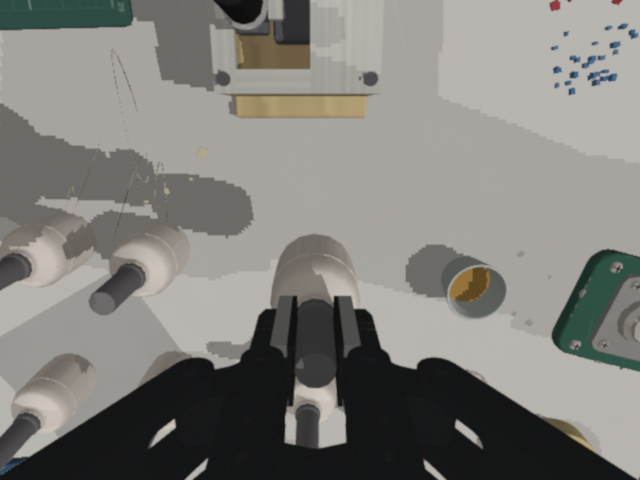

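>>> play_rows(commands=[[[0, -0.9, 0], 0, 0], [[-0.5, -0.9, 0], 0, 0], [[-1, 0, 0], 0, 0], [[-1, 0, 0], 0, 0], [[-1, 0, -0.1], 0, 0]])

```text
t: 9.8
tool_pos: [0.6184, -0.0422, 0.1789]
orientation: [0.505, -0.505, 0.495, -0.495]
wrist_force: [0.6, -0.6, -1.4]
width: 0.0137
```

>>> play_rows(commands=[[[-1, 0, -0.1], 0, 0], [[-1, 0, 0], 0, 0], [[-1, 0, -0.1], 0, 0], [[-1, 0, 0], 0, 0], [[-1, 0, 0], 0, 0]])

```text
t: 10.3
tool_pos: [0.6108, 0.0829, 0.1789]
orientation: [0.505, -0.505, 0.495, -0.495]
wrist_force: [0.1, 0.1, -1.0]
width: 0.0138
```

>>> play_rows(commands=[[[-1, 0, 0], 0, 0], [[-1, 0, 0], 0, 0], [[-0.8, 0, 0], 0, 0], [[-0.5, 0, 0], 0, 0], [[0, 0, 0], 0, 0]])

```text
t: 10.8
tool_pos: [0.6091, 0.1654, 0.1787]
orientation: [0.505, -0.505, 0.495, -0.495]
wrist_force: [0.6, 0.1, -1.1]
width: 0.0137
```

Run:
```python
from h import *
delta(place(90,z=.067),YAW)
```

```text
TCP [0.6091 0.1654 0.1787] jaw yaw deg 1.24 w 0.0137 t 10.8 F [ 0.6  0.1 -1.1]
 units x,y,z [-0.9   4.47 -0.06]
 turn units (tool y down => neg of world) 0.03
```

>>> play_rows(commands=[[[-0.9, 0, -0.1], 0, 0], [[0, 1, 0], 0, 0], [[0, 1, 0], 0, 0], [[0, 1, 0], 0, 0], [[0, 0.8, 0], 0, 0]])

```text
t: 11.3
tool_pos: [0.6061, 0.1857, 0.0823]
orientation: [-0.505, 0.505, -0.495, 0.495]
wrist_force: [-1.1, 0.0, -0.0]
width: 0.0137
```

>>> play_rows(commands=[[[0, 0.5, 0], 0, 0], [[0, 0.2, 0], 0, 0], [[0, 0, 0], 0, 0]])

```text
t: 11.6
tool_pos: [0.6067, 0.1864, 0.0669]
orientation: [0.505, -0.505, 0.495, -0.495]
wrist_force: [-0.3, 0.1, -1.0]
width: 0.0142
```

Run:
```python
from h import *
delta(place(90,z=.067),YAW)
```

```text
TCP [0.6067 0.1864 0.0669] jaw yaw deg 1.13 w 0.0142 t 11.6 F [-0.3  0.1 -1. ]
 units x,y,z [-0.06 -0.    0.02]
 turn units (tool y down => neg of world) 0.01
```

Close enough; lower 1 mm, release to part-open, rise and look.

>>> play_rows(commands=[[[-0.05, 0.03, 0], 0, 0], [[0, 0, 0], 0, 0.35], [[0, 0, 0], 0, 0.35], [[0, 0, 0], 0, 0.35], [[0, -0.8, 0], 0, 0.35]])

```text
t: 12.1
tool_pos: [0.6051, 0.1877, 0.0833]
orientation: [-0.504, 0.506, -0.496, 0.494]
wrist_force: [0.3, -0.7, 0.9]
width: 0.0296
```

>>> play_rows(commands=[[[0, -1, 0], 0, 0.35], [[0, -1, 0], 0, 0.35], [[0, -1, 0], 0, 0.35], [[0, -1, 0], 0, 0.7], [[1, 0, 0], 0, 0.7]])

```text
t: 12.6
tool_pos: [0.6077, 0.1647, 0.1897]
orientation: [0.507, -0.504, 0.494, -0.495]
wrist_force: [0.6, -1.2, -0.6]
width: 0.0583
```

Run:
```python
from h import *
delta([.5138,-.147,.2],YAW)
c=robot.camera_params("wrist"); p,d=robot.grab_frame("wrist"); cv2.imwrite("pics/w5.png",p[:,:,::-1])
P=cloud(c,d).reshape(-1,3); r=np.hypot(P[:,0]-.608,P[:,1]-.1445); q=P[(r<.06)&(P[:,2]>.088)&(P[:,2]<.105)]; print(len(q),q.mean(0) if len(q) else 0)
```

```text
TCP [0.6077 0.1647 0.1897] jaw yaw deg 1.28 w 0.0583 t 12.6 F [ 0.6 -1.2 -0.6]
 units x,y,z [12.38 -0.45 -4.03]
 turn units (tool y down => neg of world) 0.04
447 [0.60568611 0.18620447 0.0943713 ]
```

View pics/w5.png

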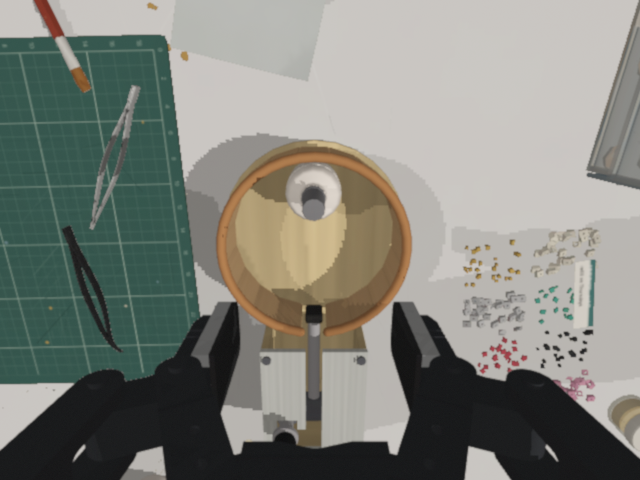

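>>> play_rows(commands=[[[1, 0, -0.3], 0, 0.6], [[1, 0, -0.3], 0, 0.6], [[1, 0, -0.3], 0, 0.6], [[1, 0, -0.3], 0, 0.6], [[1, 0, -0.3], 0, 0.6]])

```text
t: 13.15
tool_pos: [0.5713, 0.0363, 0.1855]
orientation: [-0.505, 0.505, -0.495, 0.495]
wrist_force: [0.6, 0.1, 0.5]
width: 0.051
```

>>> play_rows(commands=[[[1, 0, -0.4], 0, 0.6], [[1, 0, -0.4], 0, 0.6], [[1, 0, -0.4], 0, 0.6], [[1, 0, -0.4], 0, 0.6], [[1, 0.5, -0.4], 0, 0.6]])

```text
t: 13.65
tool_pos: [0.5244, -0.0898, 0.1744]
orientation: [0.505, -0.505, 0.494, -0.496]
wrist_force: [0.9, 0.9, -1.2]
width: 0.0512
```

>>> play_rows(commands=[[[1, 0.5, -0.3], 0, 0.6], [[1, 0.5, -0.2], 0, 0.6], [[0.3, 0, 0], 0, 0.6], [[0, 0, 0], 0, 0.6]])

```text
t: 14.05
tool_pos: [0.513, -0.147, 0.1482]
orientation: [-0.505, 0.505, -0.495, 0.495]
wrist_force: [-0.4, 1.1, -0.1]
width: 0.051
```

Run:
```python
from h import *
delta([.5138,-.1468,.061],YAW)
c=robot.camera_params("wrist"); p,d=robot.grab_frame("wrist"); P=cloud(c,d)
for k in caps(P): print(k[0].round(4),k[1],k[2].round(3))
```

```text
TCP [ 0.513  -0.147   0.1482] jaw yaw deg 1.07 w 0.051 t 14.05 F [-0.4  1.1 -0.1]
 units x,y,z [-0.01  3.49  0.03]
 turn units (tool y down => neg of world) -0.01
[ 0.4473 -0.1431] 607 [0.014 0.014]
[ 0.5129 -0.148 ] 560 [0.013 0.014]
[ 0.5139 -0.2518] 458 [0.013 0.015]
```

>>> play_rows(commands=[[[0, 1, 0], 0, 0.6], [[0, 1, 0], 0, 0.6], [[0, 1, 0], 0, 0.6], [[0, 0.45, 0], 0, 0.6], [[0, 0, 0], 0, 0]])

```text
t: 14.6
tool_pos: [0.5128, -0.1455, 0.061]
orientation: [-0.505, 0.505, -0.495, 0.494]
wrist_force: [-0.4, -0.8, 0.9]
width: 0.038
```

>>> play_rows(commands=[[[0, 0, 0], 0, 0], [[0, 0, 0], 0, 0], [[0, 0, 0], 0, 0], [[0, 0, 0], 0, 0], [[0, 0, 0], 0, 0]])

```text
t: 15.1
tool_pos: [0.5138, -0.1465, 0.0634]
orientation: [0.505, -0.505, 0.494, -0.496]
wrist_force: [1.1, 1.2, 6.9]
width: 0.0138
```

Run:
```python
from h import *
print(place(30));delta(place(30),YAW)
```

```text
[np.float64(0.6452476181801142), np.float64(0.1669691998056989), 0.18]
TCP [ 0.5138 -0.1465  0.0634] jaw yaw deg 1.15 w 0.0138 t 15.1 F [1.1 1.2 6.9]
 units x,y,z [-12.43  -4.66   5.52]
 turn units (tool y down => neg of world) 0.01
```

>>> play_rows(commands=[[[0, -1, 0], 0, 0], [[0, -1, 0], 0, 0], [[0, -1, 0], 0, 0], [[-0.5, -1, 0.5], 0, 0], [[-1, -1, 0.5], 0, 0]])

```text
t: 15.6
tool_pos: [0.5374, -0.109, 0.1887]
orientation: [0.505, -0.504, 0.495, -0.496]
wrist_force: [0.2, 0.5, -1.5]
width: 0.0138
```

>>> play_rows(commands=[[[-1, 0, 0.5], 0, 0], [[-1, 0, 0.5], 0, 0], [[-1, 0, 0.5], 0, 0], [[-1, 0, 0.5], 0, 0], [[-1, 0, 0.5], 0, 0]])

```text
t: 16.1
tool_pos: [0.5976, 0.0189, 0.1875]
orientation: [0.505, -0.505, 0.495, -0.495]
wrist_force: [0.8, -1.0, -0.5]
width: 0.0138
```

>>> play_rows(commands=[[[-1, 0, 0.5], 0, 0], [[-1, 0, 0.5], 0, 0], [[-1, 0, 0.5], 0, 0], [[-1, 0, 0.5], 0, 0], [[-1, 0, 0.4], 0, 0]])

```text
t: 16.6
tool_pos: [0.6552, 0.1451, 0.1873]
orientation: [0.505, -0.505, 0.495, -0.495]
wrist_force: [0.9, -0.8, -1.6]
width: 0.0136
```

>>> play_rows(commands=[[[-0.9, 0, 0.1], 0, 0], [[0, 0, 0], 0, 0]])

```text
t: 16.8
tool_pos: [0.6568, 0.1688, 0.187]
orientation: [0.506, -0.505, 0.495, -0.494]
wrist_force: [0.4, -0.0, -0.9]
width: 0.0139
```

Run:
```python
from h import *
delta(place(30,z=.069),YAW)
```

```text
TCP [0.6568 0.1688 0.187 ] jaw yaw deg 1.27 w 0.0139 t 16.8 F [ 0.4 -0.  -0.9]
 units x,y,z [ 0.07  4.72 -0.46]
 turn units (tool y down => neg of world) 0.03
```

>>> play_rows(commands=[[[0.1, 0, -0.45], 0, 0], [[0, 1, 0], 0, 0], [[0, 1, 0], 0, 0], [[0, 1, 0], 0, 0], [[0, 0.8, 0], 0, 0]])

```text
t: 17.3
tool_pos: [0.6445, 0.1625, 0.0909]
orientation: [-0.505, 0.505, -0.495, 0.495]
wrist_force: [-0.0, 0.6, -0.8]
width: 0.0139
```

>>> play_rows(commands=[[[0, 0.5, 0], 0, 0], [[0, 0.3, 0], 0, 0], [[0, 0, 0], 0, 0]])

```text
t: 17.6
tool_pos: [0.6452, 0.1634, 0.0715]
orientation: [-0.505, 0.505, -0.495, 0.495]
wrist_force: [0.2, -0.4, -0.4]
width: 0.0136
```

Run:
```python
from h import *
delta(place(30,z=.069),YAW)
```

```text
TCP [0.6452 0.1634 0.0715] jaw yaw deg 1.13 w 0.0136 t 17.6 F [ 0.2 -0.4 -0.4]
 units x,y,z [-0.14  0.1   0.01]
 turn units (tool y down => neg of world) 0.01
```

>>> play_rows(commands=[[[-0.15, 0.05, 0], 0, 0], [[0, 0.05, 0], 0, 0], [[0, 0, 0], 0, 0.35], [[0, 0, 0], 0, 0.35], [[0, 0, 0], 0, 0.35]])

```text
t: 18.1
tool_pos: [0.6455, 0.1676, 0.0696]
orientation: [0.505, -0.505, 0.495, -0.495]
wrist_force: [-0.2, -0.5, -0.4]
width: 0.0302
```

>>> play_rows(commands=[[[0, -0.8, 0], 0, 0.35], [[0, -1, 0], 0, 0.35], [[0, -1, 0], 0, 0.35], [[0, -1, 0], 0, 0.35], [[0.5, -1, -0.5], 0, 0.6]])

```text
t: 18.6
tool_pos: [0.6335, 0.1554, 0.1902]
orientation: [0.505, -0.505, 0.495, -0.495]
wrist_force: [-0.3, 0.1, -0.3]
width: 0.0433
```

```bash
cat >> h.py <<'E'
def potlook(name):
    c=robot.camera_params("wrist"); p,d=robot.grab_frame("wrist"); cv2.imwrite(f"pics/{name}.png",p[:,:,::-1])
    P=cloud(c,d)+np.array([.0009,.0009,0]); m=((np.hypot(P[...,0]-.608,P[...,1]-.1445)<.062)&(P[...,2]>.086)&(P[...,2]<.102)).astype(np.uint8)
    n,l,s,_=cv2.connectedComponentsWithStats(m)
    for i in range(1,n):
        if s[i,4]>20:
            q=P[l==i]; v=q[:,:2].mean(0)-POT; print("cap",s[i,4],q.mean(0).round(4),"r",np.hypot(*v).round(4),"ang",(np.degrees(np.arctan2(v[1],v[0]))-1.1).round(1),np.ptp(q[:,:2],axis=0).round(3))
E
python3 - <<'E'
from h import *
delta([.4484,-.142,.2],YAW)
potlook("w6")
E
```

```text
TCP [0.6335 0.1554 0.1902] jaw yaw deg 1.2 w 0.0433 t 18.6 F [-0.3  0.1 -0.3]
 units x,y,z [11.74 -0.39 -7.65]
 turn units (tool y down => neg of world) 0.02
cap 475 [0.6069 0.1871 0.0942] r 0.0426 ang 90.3 [0.014 0.014]
cap 464 [0.6456 0.1671 0.0941] r 0.0439 ang 29.9 [0.013 0.014]
```

View pics/w6.png

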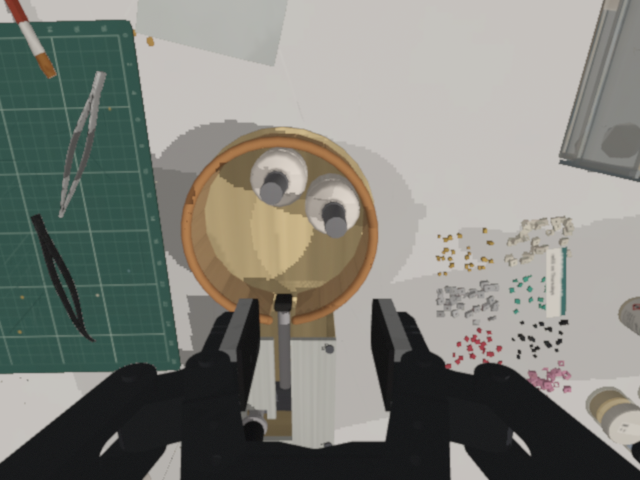

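Two upright. Third bottle at about (0.448, -0.142).

>>> play_rows(commands=[[[1, 0, -0.6], 0, 0.6], [[1, 0, -0.6], 0, 0.6], [[1, 0, -0.6], 0, 0.6], [[1, 0, -0.7], 0, 0.6], [[1, 0, -0.7], 0, 0.6]])

```text
t: 19.15
tool_pos: [0.555, 0.0273, 0.1893]
orientation: [0.505, -0.505, 0.495, -0.495]
wrist_force: [0.4, -1.3, 0.0]
width: 0.0514
```

>>> play_rows(commands=[[[1, 0, -0.7], 0, 0.6], [[1, 0, -0.7], 0, 0.6], [[1, 0, -0.7], 0, 0.6], [[1, 0, -0.7], 0, 0.6], [[1, 0.5, -0.7], 0, 0.6]])

```text
t: 19.65
tool_pos: [0.4706, -0.0996, 0.1783]
orientation: [0.506, -0.505, 0.494, -0.496]
wrist_force: [1.1, -0.8, 0.4]
width: 0.0512
```

>>> play_rows(commands=[[[1, 0.5, -0.6], 0, 0.6], [[0.7, 0.5, -0.3], 0, 0.6], [[0, 0, 0], 0, 0.6], [[0, 0, 0], 0, 0.6]])

```text
t: 20.05
tool_pos: [0.4492, -0.1415, 0.1521]
orientation: [0.505, -0.505, 0.495, -0.495]
wrist_force: [-0.5, 0.6, -0.3]
width: 0.0513
```

Run:
```python
from h import *
delta([.4482,-.142,.061],YAW)
c=robot.camera_params("wrist"); p,d=robot.grab_frame("wrist"); P=cloud(c,d)
for k in caps(P): print((k[0]+.0009).round(4),k[1],k[2].round(3))
```

```text
TCP [ 0.4492 -0.1415  0.1521] jaw yaw deg 1.1 w 0.0513 t 20.05 F [-0.5  0.6 -0.3]
 units x,y,z [ 0.02  3.64 -0.04]
 turn units (tool y down => neg of world) -0.0
[ 0.4474 -0.1421] 545 [0.013 0.014]
[ 0.6207 -0.2406] 160 [0.011 0.009]
[ 0.4316 -0.2547] 432 [0.014 0.014]
```

>>> play_rows(commands=[[[0, 1, -0.05], 0, 0.6], [[0, 1, 0], 0, 0.6], [[0, 1, 0], 0, 0.6], [[0, 0.6, 0], 0, 0.6], [[0, 0, 0], 0, 0]])

```text
t: 20.6
tool_pos: [0.4475, -0.1407, 0.0605]
orientation: [-0.505, 0.506, -0.496, 0.494]
wrist_force: [1.1, 1.1, 0.4]
width: 0.0381
```

>>> play_rows(commands=[[[0, 0, 0], 0, 0], [[0, 0, 0], 0, 0], [[0, 0, 0], 0, 0], [[0, 0, 0], 0, 0], [[0, 0, 0], 0, 0]])

```text
t: 21.1
tool_pos: [0.4485, -0.1417, 0.063]
orientation: [0.505, -0.505, 0.494, -0.496]
wrist_force: [-0.2, 0.2, 6.5]
width: 0.0137
```

Run:
```python
from h import *
print(place(150));delta(place(150),YAW)
```

```text
[np.float64(0.5699172930754992), np.float64(0.1655227836715926), 0.18]
TCP [ 0.4485 -0.1417  0.063 ] jaw yaw deg 1.15 w 0.0137 t 21.1 F [-0.2  0.2  6.5]
 units x,y,z [-12.19  -4.68   5.11]
 turn units (tool y down => neg of world) 0.01
```

>>> play_rows(commands=[[[0, -1, 0], 0, 0], [[0, -1, 0], 0, 0], [[0, -1, 0], 0, 0], [[-0.5, -1, 0.3], 0, 0], [[-1, -1, 0.4], 0, 0]])

```text
t: 21.6
tool_pos: [0.4646, -0.1041, 0.1883]
orientation: [0.505, -0.504, 0.495, -0.496]
wrist_force: [0.1, 0.2, -0.8]
width: 0.0137
```

>>> play_rows(commands=[[[-1, 0, 0.4], 0, 0], [[-1, 0, 0.4], 0, 0], [[-1, 0, 0.4], 0, 0], [[-1, 0, 0.4], 0, 0], [[-1, 0, 0.4], 0, 0]])

```text
t: 22.1
tool_pos: [0.5124, 0.0234, 0.1872]
orientation: [0.505, -0.505, 0.495, -0.495]
wrist_force: [0.4, -0.0, -0.0]
width: 0.0137
```

>>> play_rows(commands=[[[-1, 0, 0.5], 0, 0], [[-1, 0, 0.5], 0, 0], [[-1, 0, 0.5], 0, 0], [[-1, 0, 0.5], 0, 0], [[-1, 0, 0.4], 0, 0]])

```text
t: 22.6
tool_pos: [0.57, 0.1496, 0.187]
orientation: [0.505, -0.505, 0.495, -0.495]
wrist_force: [0.7, -0.2, -1.0]
width: 0.014
```

>>> play_rows(commands=[[[-0.7, 0, 0], 0, 0], [[0, 0, 0], 0, 0]])

```text
t: 22.8
tool_pos: [0.5688, 0.1676, 0.1867]
orientation: [-0.505, 0.506, -0.495, 0.494]
wrist_force: [0.1, 0.4, -0.5]
width: 0.0137
```

Run:
```python
from h import *
delta(place(150,z=.069),YAW)
```

```text
TCP [0.5688 0.1676 0.1867] jaw yaw deg 1.25 w 0.0137 t 22.8 F [ 0.1  0.4 -0.5]
 units x,y,z [0.08 4.71 0.05]
 turn units (tool y down => neg of world) 0.03
```

>>> play_rows(commands=[[[0, 1, 0.05], 0, 0], [[0, 1, 0], 0, 0], [[0, 1, 0], 0, 0], [[0, 0.9, 0], 0, 0], [[0, 0.5, 0], 0, 0]])

```text
t: 23.3
tool_pos: [0.5695, 0.1651, 0.0752]
orientation: [-0.504, 0.505, -0.495, 0.495]
wrist_force: [-0.4, -0.2, -1.2]
width: 0.0137
```

>>> play_rows(commands=[[[0, 0.2, 0], 0, 0], [[0, 0, 0], 0, 0]])

```text
t: 23.5
tool_pos: [0.5704, 0.1658, 0.072]
orientation: [-0.505, 0.505, -0.495, 0.495]
wrist_force: [0.2, 0.9, -0.0]
width: 0.0135
```

Run:
```python
from h import *
delta(place(150,z=.069),YAW)
```

```text
TCP [0.5704 0.1658 0.072 ] jaw yaw deg 1.14 w 0.0135 t 23.5 F [ 0.2  0.9 -0. ]
 units x,y,z [ 0.01  0.12 -0.02]
 turn units (tool y down => neg of world) 0.01
```

>>> play_rows(commands=[[[0, 0.08, 0], 0, 0], [[0, 0.04, 0], 0, 0], [[0, 0, 0], 0, 0.35], [[0, 0, 0], 0, 0.35], [[0, 0, 0], 0, 0.35]])

```text
t: 24.0
tool_pos: [0.5706, 0.1661, 0.0691]
orientation: [0.505, -0.505, 0.495, -0.495]
wrist_force: [0.3, -0.4, -0.2]
width: 0.0298
```

>>> play_rows(commands=[[[0, -0.8, 0], 0, 0.35], [[0, -1, 0], 0, 0.35], [[0, -1, 0], 0, 0.35], [[0, -1, 0], 0, 0.35], [[0.5, -1, 0], 0, 0.6]])

```text
t: 24.5
tool_pos: [0.5706, 0.1542, 0.19]
orientation: [0.505, -0.505, 0.495, -0.495]
wrist_force: [-0.1, 0.7, -0.8]
width: 0.0433
```

Run:
```python
from h import *
delta([.515,-.251,.2],YAW)
potlook("w7")
```

```text
TCP [0.5706 0.1542 0.19  ] jaw yaw deg 1.22 w 0.0433 t 24.5 F [-0.1  0.7 -0.8]
 units x,y,z [16.16 -0.41 -2.57]
 turn units (tool y down => neg of world) 0.02
cap 484 [0.606  0.1871 0.094 ] r 0.0426 ang 91.6 [0.014 0.014]
cap 459 [0.5701 0.1656 0.094 ] r 0.0434 ang 149.8 [0.014 0.014]
cap 495 [0.6447 0.1671 0.0938] r 0.0431 ang 30.6 [0.014 0.014]
```

Good. Fourth: bottle at (0.515, -0.251) to the middle.

>>> play_rows(commands=[[[1, 0, -0.1], 0, 0.6], [[1, 0, -0.1], 0, 0.6], [[1, 0, -0.1], 0, 0.6], [[1, 0, -0.1], 0, 0.6], [[1, 0, -0.1], 0, 0.6]])

```text
t: 25.05
tool_pos: [0.5606, 0.0274, 0.1889]
orientation: [0.505, -0.505, 0.495, -0.495]
wrist_force: [0.4, 0.6, -0.1]
width: 0.0512
```

>>> play_rows(commands=[[[1, 0, -0.1], 0, 0.6], [[1, 0, -0.2], 0, 0.6], [[1, 0, -0.2], 0, 0.6], [[1, 0, -0.2], 0, 0.6], [[1, 0, -0.2], 0, 0.6]])

```text
t: 25.55
tool_pos: [0.5405, -0.0981, 0.1889]
orientation: [0.505, -0.505, 0.495, -0.495]
wrist_force: [0.5, -0.3, 0.3]
width: 0.0514
```

>>> play_rows(commands=[[[1, 0, -0.2], 0, 0.6], [[1, 0, -0.2], 0, 0.6], [[1, 0, -0.2], 0, 0.6], [[1, 0.5, -0.2], 0, 0.6], [[1, 0.5, -0.2], 0, 0.6]])

```text
t: 26.05
tool_pos: [0.5182, -0.2237, 0.1639]
orientation: [0.505, -0.505, 0.495, -0.495]
wrist_force: [0.6, 0.3, 1.0]
width: 0.0512
```

>>> play_rows(commands=[[[1, 0.5, -0.2], 0, 0.6], [[0.1, 0, 0], 0, 0.6], [[0, 0, 0], 0, 0.6]])

```text
t: 26.35
tool_pos: [0.5137, -0.2505, 0.1512]
orientation: [-0.505, 0.505, -0.495, 0.495]
wrist_force: [-0.1, 0.6, 1.0]
width: 0.0509
```

Run:
```python
from h import *
delta([.5147,-.251,.061],YAW)
c=robot.camera_params("wrist"); p,d=robot.grab_frame("wrist"); P=cloud(c,d); cv2.imwrite("pics/w8.png",p[:,:,::-1])
for k in caps(P): print((k[0]+.0009).round(4),k[1],k[2].round(3))
```

```text
TCP [ 0.5137 -0.2505  0.1512] jaw yaw deg 1.09 w 0.0509 t 26.35 F [-0.1  0.6  1. ]
 units x,y,z [0.02 3.61 0.04]
 turn units (tool y down => neg of world) -0.0
[ 0.6185 -0.2449] 614 [0.014 0.014]
[ 0.5148 -0.2518] 555 [0.014 0.014]
[ 0.4324 -0.2558] 592 [0.014 0.014]
```

>>> play_rows(commands=[[[0.05, 1, 0.04], 0, 0.6], [[0, 1, 0], 0, 0.6], [[0, 1, 0], 0, 0.6], [[0, 0.6, 0], 0, 0.6], [[0, 0, 0], 0, 0]])

```text
t: 26.9
tool_pos: [0.5144, -0.2504, 0.0598]
orientation: [-0.505, 0.505, -0.496, 0.494]
wrist_force: [0.6, 0.5, 0.1]
width: 0.038
```

>>> play_rows(commands=[[[0, 0, 0], 0, 0], [[0, 0, 0], 0, 0], [[0, 0, 0], 0, 0], [[0, 0, 0], 0, 0], [[0, 0, 0], 0, 0]])

```text
t: 27.4
tool_pos: [0.5155, -0.2517, 0.0628]
orientation: [0.505, -0.505, 0.494, -0.496]
wrist_force: [-0.2, 1.4, 7.1]
width: 0.0139
```

Run:
```python
from h import *
print(place(-90,.001));delta(place(-90,.001),YAW)
```

```text
[np.float64(0.6080191974423996), np.float64(0.14350018428787834), 0.18]
TCP [ 0.5155 -0.2517  0.0628] jaw yaw deg 1.15 w 0.0139 t 27.4 F [-0.2  1.4  7.1]
 units x,y,z [-15.73  -4.69   4.03]
 turn units (tool y down => neg of world) 0.01
```

>>> play_rows(commands=[[[0, -1, 0], 0, 0], [[0, -1, 0], 0, 0], [[0, -1, 0], 0, 0], [[-0.5, -1, 0.3], 0, 0], [[-1, -1, 0.3], 0, 0]])

```text
t: 27.9
tool_pos: [0.5291, -0.2141, 0.1878]
orientation: [-0.505, 0.505, -0.495, 0.496]
wrist_force: [0.7, 0.1, -0.5]
width: 0.0138
```

>>> play_rows(commands=[[[-1, -0.2, 0.3], 0, 0], [[-1, 0, 0.3], 0, 0], [[-1, 0, 0.3], 0, 0], [[-1, 0, 0.3], 0, 0], [[-1, 0, 0.3], 0, 0]])

```text
t: 28.4
tool_pos: [0.5642, -0.0868, 0.1919]
orientation: [0.505, -0.505, 0.495, -0.495]
wrist_force: [0.4, -0.1, -1.0]
width: 0.0134
```

>>> play_rows(commands=[[[-1, 0, 0.3], 0, 0], [[-1, 0, 0.3], 0, 0], [[-1, 0, 0.3], 0, 0], [[-1, 0, 0.3], 0, 0], [[-1, 0, 0.2], 0, 0]])

```text
t: 28.9
tool_pos: [0.5968, 0.0389, 0.1917]
orientation: [0.505, -0.505, 0.495, -0.495]
wrist_force: [0.6, -0.1, -0.4]
width: 0.0141
```

>>> play_rows(commands=[[[-1, 0, 0.2], 0, 0], [[-1, 0, 0.2], 0, 0], [[-1, 0, 0], 0, 0], [[-1, 0, 0], 0, 0], [[0, 0, 0], 0, 0]])

```text
t: 29.4
tool_pos: [0.6043, 0.1403, 0.1916]
orientation: [0.506, -0.505, 0.495, -0.494]
wrist_force: [0.4, -0.2, -0.9]
width: 0.0135
```

Run:
```python
from h import *
delta(place(-90,.001,.069),YAW)
```

```text
TCP [0.6043 0.1403 0.1916] jaw yaw deg 1.28 w 0.0135 t 29.4 F [ 0.4 -0.2 -0.9]
 units x,y,z [-0.12  4.9   0.15]
 turn units (tool y down => neg of world) 0.04
```

>>> play_rows(commands=[[[-0.1, 0.8, 0.15], 0, 0], [[0, 1, 0], 0, 0], [[0, 1, 0], 0, 0], [[0, 1, 0], 0, 0], [[0, 0.6, 0], 0, 0]])

```text
t: 29.9
tool_pos: [0.6077, 0.1399, 0.0796]
orientation: [-0.504, 0.505, -0.495, 0.495]
wrist_force: [-0.2, -0.7, -0.4]
width: 0.0137
```

>>> play_rows(commands=[[[0, 0.3, 0], 0, 0], [[0, 0.1, 0], 0, 0], [[0, 0, 0], 0, 0]])

```text
t: 30.2
tool_pos: [0.6086, 0.1405, 0.072]
orientation: [0.505, -0.505, 0.495, -0.495]
wrist_force: [0.3, -0.2, -0.4]
width: 0.0138
```

Run:
```python
from h import *
delta(place(-90,.001,.069),YAW)
```

```text
TCP [0.6086 0.1405 0.072 ] jaw yaw deg 1.15 w 0.0138 t 30.2 F [ 0.3 -0.2 -0.4]
 units x,y,z [-0.12  0.12 -0.02]
 turn units (tool y down => neg of world) 0.01
```

>>> play_rows(commands=[[[-0.12, 0.08, 0], 0, 0], [[0, 0.04, 0], 0, 0], [[0, 0, 0], 0, 0.3], [[0, 0, 0], 0, 0.3], [[0, 0, 0], 0, 0.3]])

```text
t: 30.7
tool_pos: [0.6082, 0.1436, 0.0685]
orientation: [0.505, -0.505, 0.495, -0.495]
wrist_force: [-0.0, 0.7, 0.2]
width: 0.0257
```

>>> play_rows(commands=[[[0, -0.8, 0], 0, 0.3], [[0, -1, 0], 0, 0.3], [[0, -1, 0], 0, 0.3], [[0, -1, 0], 0, 0.35], [[0.5, -1, 0], 0, 0.6]])

```text
t: 31.2
tool_pos: [0.6083, 0.1318, 0.1895]
orientation: [0.505, -0.505, 0.495, -0.495]
wrist_force: [0.0, 0.6, 1.1]
width: 0.0434
```

Run:
```python
from h import *
delta([.619,-.2444,.2],YAW)
potlook("w9")
```

```text
TCP [0.6083 0.1318 0.1895] jaw yaw deg 1.22 w 0.0434 t 31.2 F [0.  0.6 1.1]
 units x,y,z [15.05 -0.43  0.11]
 turn units (tool y down => neg of world) 0.02
cap 484 [0.6066 0.1867 0.0945] r 0.0422 ang 90.8 [0.013 0.014]
cap 493 [0.5708 0.1652 0.0941] r 0.0426 ang 149.8 [0.013 0.014]
cap 491 [0.6451 0.1668 0.0941] r 0.0433 ang 29.9 [0.014 0.013]
cap 453 [0.6081 0.1436 0.0942] r 0.0009 ang -86.5 [0.013 0.014]
```

View pics/w9.png

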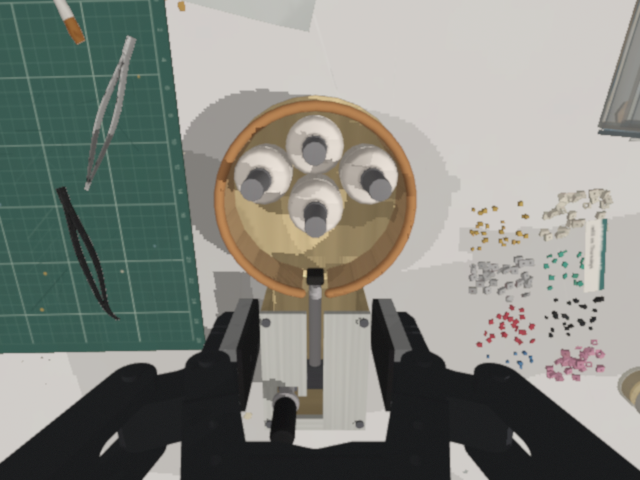

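>>> play_rows(commands=[[[1, 0, 0], 0, 0.6], [[1, 0, 0], 0, 0.6], [[1, 0, 0], 0, 0.6], [[1, 0, 0], 0, 0.6], [[1, 0, 0], 0, 0.6]])

```text
t: 31.75
tool_pos: [0.6109, 0.0051, 0.1883]
orientation: [0.505, -0.505, 0.495, -0.495]
wrist_force: [0.8, -0.3, 0.6]
width: 0.0509
```

>>> play_rows(commands=[[[1, 0, 0], 0, 0.6], [[1, 0, 0], 0, 0.6], [[1, 0, 0], 0, 0.6], [[1, 0, 0], 0, 0.6], [[1, 0, 0], 0, 0.6]])

```text
t: 32.25
tool_pos: [0.6134, -0.12, 0.1884]
orientation: [0.505, -0.505, 0.495, -0.495]
wrist_force: [-0.2, -0.1, -0.5]
width: 0.0513
```

>>> play_rows(commands=[[[1, 0, 0], 0, 0.6], [[1, 0.2, 0], 0, 0.6], [[1, 0.4, 0.1], 0, 0.6], [[1, 0.5, 0], 0, 0.6], [[1, 0.5, 0], 0, 0.6]])

```text
t: 32.75
tool_pos: [0.6185, -0.2449, 0.1479]
orientation: [0.505, -0.505, 0.495, -0.495]
wrist_force: [1.3, 0.1, 0.5]
width: 0.051
```

>>> play_rows(commands=[[[0, 0, 0], 0, 0.6], [[0, 0, 0], 0, 0.6]])

```text
t: 32.95
tool_pos: [0.6183, -0.244, 0.148]
orientation: [-0.505, 0.505, -0.495, 0.495]
wrist_force: [-0.0, 0.1, -0.9]
width: 0.051
```

Run:
```python
from h import *
delta([.619,-.2442,.061],YAW)
c=robot.camera_params("wrist"); p,d=robot.grab_frame("wrist"); P=cloud(c,d); cv2.imwrite("pics/w10.png",p[:,:,::-1])
for k in caps(P): print((k[0]+.0009).round(4),k[1],k[2].round(3))
```

```text
TCP [ 0.6183 -0.244   0.148 ] jaw yaw deg 1.1 w 0.051 t 32.95 F [-0.   0.1 -0.9]
 units x,y,z [0.01 3.48 0.03]
 turn units (tool y down => neg of world) 0.0
[ 0.6198 -0.2447] 563 [0.014 0.014]
[ 0.5894 -0.3355] 482 [0.014 0.015]
```

>>> play_rows(commands=[[[0.02, 1, 0.04], 0, 0.6], [[0, 1, 0], 0, 0.6], [[0, 1, 0], 0, 0.6], [[0, 0.48, 0], 0, 0.6], [[0, 0, 0], 0, 0]])

```text
t: 33.5
tool_pos: [0.6191, -0.2434, 0.0603]
orientation: [-0.505, 0.505, -0.495, 0.494]
wrist_force: [0.9, -0.4, -0.3]
width: 0.038
```

>>> play_rows(commands=[[[0, 0, 0], 0, 0], [[0, 0, 0], 0, 0], [[0, 0, 0], 0, 0], [[0, 0, 0], 0, 0], [[0, 0, 0], 0, 0]])

```text
t: 34.0
tool_pos: [0.6202, -0.2445, 0.0631]
orientation: [0.505, -0.505, 0.494, -0.496]
wrist_force: [-0.1, 0.5, 6.6]
width: 0.0138
```

Run:
```python
from h import *
print(place(-30));delta(place(-30),YAW)
```

```text
[np.float64(0.6460827069245008), np.float64(0.12347721632840739), 0.18]
TCP [ 0.6202 -0.2445  0.0631] jaw yaw deg 1.15 w 0.0138 t 34.0 F [-0.1  0.5  6.6]
 units x,y,z [-14.69  -4.69   1.34]
 turn units (tool y down => neg of world) 0.01
```

>>> play_rows(commands=[[[0, -1, 0], 0, 0], [[0, -1, 0], 0, 0], [[0, -1, 0], 0, 0], [[-0.5, -1, 0.1], 0, 0], [[-1, -1, 0.1], 0, 0]])

```text
t: 34.5
tool_pos: [0.6236, -0.2074, 0.1879]
orientation: [0.505, -0.505, 0.495, -0.496]
wrist_force: [0.3, 0.4, -1.6]
width: 0.0136
```

>>> play_rows(commands=[[[-1, -0.2, 0.1], 0, 0], [[-1, 0, 0.1], 0, 0], [[-1, 0, 0.1], 0, 0], [[-1, 0, 0.1], 0, 0], [[-1, 0, 0.1], 0, 0]])

```text
t: 35.0
tool_pos: [0.6337, -0.0805, 0.192]
orientation: [0.505, -0.505, 0.495, -0.495]
wrist_force: [-0.7, 0.3, -0.9]
width: 0.0144
```

>>> play_rows(commands=[[[-1, 0, 0.1], 0, 0], [[-1, 0, 0.1], 0, 0], [[-1, 0, 0.1], 0, 0], [[-1, 0, 0.1], 0, 0], [[-1, 0, 0.1], 0, 0]])

```text
t: 35.5
tool_pos: [0.6437, 0.0448, 0.192]
orientation: [0.505, -0.505, 0.495, -0.495]
wrist_force: [1.1, 0.3, -0.8]
width: 0.0139
```

>>> play_rows(commands=[[[-1, 0, 0.1], 0, 0], [[-1, 0, 0.1], 0, 0], [[-1, 0, 0], 0, 0], [[-0.1, 0, 0], 0, 0], [[0, 0, 0], 0, 0]])

```text
t: 36.0
tool_pos: [0.6471, 0.1217, 0.1917]
orientation: [0.505, -0.505, 0.495, -0.495]
wrist_force: [0.3, 0.1, -0.6]
width: 0.0137
```

Run:
```python
from h import *
delta(place(-30,z=.069),YAW)
```

```text
TCP [0.6471 0.1217 0.1917] jaw yaw deg 1.22 w 0.0137 t 36.0 F [ 0.3  0.1 -0.6]
 units x,y,z [-0.07  4.91 -0.04]
 turn units (tool y down => neg of world) 0.02
```

>>> play_rows(commands=[[[-0.15, 0.8, -0.04], 0, 0], [[0, 1, 0], 0, 0], [[0, 1, 0], 0, 0], [[0, 1, 0], 0, 0], [[0, 0.6, 0], 0, 0]])

```text
t: 36.5
tool_pos: [0.6455, 0.1239, 0.0795]
orientation: [-0.504, 0.505, -0.495, 0.495]
wrist_force: [0.1, -0.0, -0.8]
width: 0.0141
```

>>> play_rows(commands=[[[0, 0.3, 0], 0, 0], [[0, 0.1, 0], 0, 0], [[0, 0, 0], 0, 0]])

```text
t: 36.8
tool_pos: [0.6464, 0.125, 0.0721]
orientation: [0.505, -0.505, 0.495, -0.495]
wrist_force: [0.2, -0.2, -0.2]
width: 0.014
```

Run:
```python
from h import *
delta(place(-30,z=.069),YAW)
```

```text
TCP [0.6464 0.125  0.0721] jaw yaw deg 1.15 w 0.014 t 36.8 F [ 0.2 -0.2 -0.2]
 units x,y,z [ 0.06  0.12 -0.01]
 turn units (tool y down => neg of world) 0.01
```

>>> play_rows(commands=[[[0.05, 0.08, 0], 0, 0], [[0, 0.04, 0], 0, 0], [[0, 0, 0], 0, 0.3], [[0, 0, 0], 0, 0.3], [[0, 0, 0], 0, 0.3]])

```text
t: 37.3
tool_pos: [0.6461, 0.1239, 0.0685]
orientation: [0.505, -0.505, 0.495, -0.495]
wrist_force: [0.0, -0.6, 0.5]
width: 0.0256
```

>>> play_rows(commands=[[[0, -0.8, 0], 0, 0.3], [[0, -1, 0], 0, 0.3], [[0, -1, 0], 0, 0.3], [[0, -1, 0], 0, 0.35], [[0.5, -1, -0.5], 0, 0.6]])

```text
t: 37.8
tool_pos: [0.6341, 0.1118, 0.1892]
orientation: [0.505, -0.505, 0.495, -0.495]
wrist_force: [0.9, -0.6, -0.4]
width: 0.0428
```

Run:
```python
from h import *
delta([.4325,-.255,.2],YAW)
potlook("w11")
```

```text
TCP [0.6341 0.1118 0.1892] jaw yaw deg 1.21 w 0.0428 t 37.8 F [ 0.9 -0.6 -0.4]
 units x,y,z [14.5  -0.44 -8.37]
 turn units (tool y down => neg of world) 0.02
cap 531 [0.607  0.1864 0.0944] r 0.0419 ang 90.2 [0.014 0.013]
cap 544 [0.5711 0.1649 0.0941] r 0.0422 ang 149.9 [0.014 0.013]
cap 485 [0.6456 0.1665 0.0945] r 0.0436 ang 29.3 [0.013 0.013]
cap 481 [0.6086 0.1433 0.0942] r 0.0014 ang -67.0 [0.014 0.014]
cap 464 [0.6461 0.1234 0.094 ] r 0.0436 ang -30.1 [0.014 0.014]
```

Last bottle, (0.432, -0.255).

>>> play_rows(commands=[[[1, 0, -0.5], 0, 0.6], [[1, 0, -0.5], 0, 0.6], [[1, 0, -0.6], 0, 0.6], [[1, 0, -0.6], 0, 0.6], [[1, 0, -0.6], 0, 0.6]])

```text
t: 38.35
tool_pos: [0.5657, -0.0162, 0.1883]
orientation: [0.505, -0.505, 0.495, -0.495]
wrist_force: [0.0, 0.5, 0.8]
width: 0.0515
```

>>> play_rows(commands=[[[1, 0, -0.6], 0, 0.6], [[1, 0, -0.6], 0, 0.6], [[1, 0, -0.6], 0, 0.6], [[1, 0, -0.6], 0, 0.6], [[1, 0, -0.6], 0, 0.6]])

```text
t: 38.85
tool_pos: [0.4932, -0.1427, 0.1884]
orientation: [0.505, -0.505, 0.495, -0.495]
wrist_force: [0.5, 0.1, 0.4]
width: 0.0512
```

>>> play_rows(commands=[[[1, 0.4, -0.6], 0, 0.6], [[1, 0.4, -0.6], 0, 0.6], [[1, 0.4, -0.6], 0, 0.6], [[1, 0.4, -0.6], 0, 0.6], [[0.5, 0, -0.2], 0, 0.6]])

```text
t: 39.35
tool_pos: [0.4297, -0.2568, 0.1471]
orientation: [-0.504, 0.505, -0.496, 0.495]
wrist_force: [0.8, -0.4, -0.2]
width: 0.0511
```

>>> play_rows(commands=[[[0, 0, 0], 0, 0.6], [[0, 0, 0], 0, 0.6]])

```text
t: 39.55
tool_pos: [0.4316, -0.2554, 0.1488]
orientation: [0.505, -0.505, 0.495, -0.495]
wrist_force: [-0.2, 0.7, 0.4]
width: 0.0513
```

Run:
```python
from h import *
delta([.4325,-.255,.061],YAW)
c=robot.camera_params("wrist"); p,d=robot.grab_frame("wrist"); P=cloud(c,d); cv2.imwrite("pics/w12.png",p[:,:,::-1])
for k in caps(P): print((k[0]+.0009).round(4),k[1],k[2].round(3))
```

```text
TCP [ 0.4316 -0.2554  0.1488] jaw yaw deg 1.13 w 0.0513 t 39.55 F [-0.2  0.7  0.4]
 units x,y,z [-0.01  3.51  0.03]
 turn units (tool y down => neg of world) 0.01
[ 0.4314 -0.2559] 557 [0.014 0.014]
[ 0.5878 -0.3355] 510 [0.014 0.014]
```

>>> play_rows(commands=[[[0, 1, 0], 0, 0.6], [[0, 1, 0], 0, 0.6], [[0, 1, 0], 0, 0.6], [[0, 0.5, 0], 0, 0.6], [[0, 0, 0], 0, 0]])

```text
t: 40.1
tool_pos: [0.431, -0.2546, 0.0596]
orientation: [-0.505, 0.505, -0.495, 0.494]
wrist_force: [0.1, 0.7, 0.5]
width: 0.038
```

>>> play_rows(commands=[[[0, 0, 0], 0, 0], [[0, 0, 0], 0, 0], [[0, 0, 0], 0, 0], [[0, 0, 0], 0, 0], [[0, 0, 0], 0, 0]])

```text
t: 40.6
tool_pos: [0.4318, -0.2559, 0.0622]
orientation: [0.505, -0.505, 0.494, -0.496]
wrist_force: [-0.2, 1.7, 7.0]
width: 0.014
```

Run:
```python
from h import *
print(place(210));delta(place(210),YAW)
```

```text
[np.float64(0.5707523818198857), np.float64(0.12203080019430106), 0.18]
TCP [ 0.4318 -0.2559  0.0622] jaw yaw deg 1.15 w 0.014 t 40.6 F [-0.2  1.7  7. ]
 units x,y,z [-15.    -4.72   5.87]
 turn units (tool y down => neg of world) 0.01
```

>>> play_rows(commands=[[[0, -1, 0], 0, 0], [[0, -1, 0], 0, 0], [[0, -1, 0], 0, 0], [[-0.5, -1, 0.3], 0, 0], [[-1, -1, 0.4], 0, 0]])

```text
t: 41.1
tool_pos: [0.4478, -0.2182, 0.1873]
orientation: [-0.504, 0.505, -0.495, 0.496]
wrist_force: [0.7, 0.4, 0.6]
width: 0.0137
```

>>> play_rows(commands=[[[-1, -0.2, 0.4], 0, 0], [[-1, 0, 0.4], 0, 0], [[-1, 0, 0.4], 0, 0], [[-1, 0, 0.4], 0, 0], [[-1, 0, 0.4], 0, 0]])

```text
t: 41.6
tool_pos: [0.4957, -0.0907, 0.1914]
orientation: [0.505, -0.505, 0.495, -0.495]
wrist_force: [0.7, -0.4, -1.0]
width: 0.0136
```

>>> play_rows(commands=[[[-1, 0, 0.4], 0, 0], [[-1, 0, 0.4], 0, 0], [[-1, 0, 0.4], 0, 0], [[-1, 0, 0.4], 0, 0], [[-1, 0, 0.4], 0, 0]])

```text
t: 42.1
tool_pos: [0.5432, 0.0353, 0.1914]
orientation: [0.505, -0.505, 0.495, -0.495]
wrist_force: [-1.0, 0.4, -0.7]
width: 0.0139
```

>>> play_rows(commands=[[[-1, 0, 0.4], 0, 0], [[-1, 0, 0.4], 0, 0], [[-1, 0, 0.3], 0, 0], [[-0.5, 0, 0.1], 0, 0], [[0, 0, 0], 0, 0]])

```text
t: 42.6
tool_pos: [0.5711, 0.1233, 0.1909]
orientation: [-0.505, 0.505, -0.495, 0.495]
wrist_force: [0.0, -0.3, -0.7]
width: 0.0139
```

Run:
```python
from h import *
delta(place(210,z=.069),YAW)
```

```text
TCP [0.5711 0.1233 0.1909] jaw yaw deg 1.24 w 0.0139 t 42.6 F [ 0.  -0.3 -0.7]
 units x,y,z [ 0.05  4.88 -0.01]
 turn units (tool y down => neg of world) 0.03
```

>>> play_rows(commands=[[[0, 0.8, 0], 0, 0], [[0, 1, 0], 0, 0], [[0, 1, 0], 0, 0], [[0, 1, 0], 0, 0], [[0, 0.6, 0], 0, 0]])

```text
t: 43.1
tool_pos: [0.5705, 0.1212, 0.0793]
orientation: [-0.504, 0.505, -0.495, 0.495]
wrist_force: [-0.1, -0.0, -0.7]
width: 0.0139
```

>>> play_rows(commands=[[[0, 0.3, 0], 0, 0], [[0, 0.05, 0], 0, 0], [[0, 0, 0], 0, 0]])

```text
t: 43.4
tool_pos: [0.5714, 0.1221, 0.0729]
orientation: [0.505, -0.505, 0.495, -0.495]
wrist_force: [0.2, -0.6, 0.7]
width: 0.0137
```

Run:
```python
from h import *
delta(place(210,z=.069),YAW)
```

```text
TCP [0.5714 0.1221 0.0729] jaw yaw deg 1.15 w 0.0137 t 43.4 F [ 0.2 -0.6  0.7]
 units x,y,z [ 0.    0.16 -0.03]
 turn units (tool y down => neg of world) 0.01
```

>>> play_rows(commands=[[[0, 0.12, 0], 0, 0], [[0, 0.04, 0], 0, 0], [[0, 0, 0], 0, 0.3], [[0, 0, 0], 0, 0.3], [[0, 0, 0], 0, 0.3]])

```text
t: 43.9
tool_pos: [0.5712, 0.1224, 0.0683]
orientation: [0.505, -0.505, 0.495, -0.495]
wrist_force: [-0.4, 0.1, -0.2]
width: 0.0256
```

>>> play_rows(commands=[[[0, -0.8, 0], 0, 0.3], [[0, -1, 0], 0, 0.3], [[0, -1, 0], 0, 0.3], [[0, -1, 0], 0, 0.35], [[0.5, -1, 0.5], 0, 1]])

```text
t: 44.4
tool_pos: [0.5833, 0.1108, 0.1895]
orientation: [0.506, -0.505, 0.495, -0.495]
wrist_force: [0.4, 0.3, -0.3]
width: 0.0431
```

Run:
```python
from h import *
delta([.5885,-.0085,.2],YAW)
potlook("w13")
```

```text
TCP [0.5833 0.1108 0.1895] jaw yaw deg 1.23 w 0.0431 t 44.4 F [ 0.4  0.3 -0.3]
 units x,y,z [ 4.78 -0.42  0.11]
 turn units (tool y down => neg of world) 0.03
cap 521 [0.6062 0.1863 0.0945] r 0.0419 ang 91.4 [0.014 0.013]
cap 486 [0.5703 0.1649 0.0944] r 0.0429 ang 150.5 [0.014 0.014]
cap 544 [0.6448 0.1665 0.094 ] r 0.0429 ang 29.8 [0.014 0.014]
cap 479 [0.6077 0.1433 0.0942] r 0.0012 ang -105.8 [0.014 0.014]
cap 458 [0.5711 0.1223 0.0941] r 0.043 ang -150.0 [0.013 0.014]
cap 492 [0.6453 0.1233 0.0938] r 0.0429 ang -30.8 [0.014 0.014]
```

View pics/w13.png

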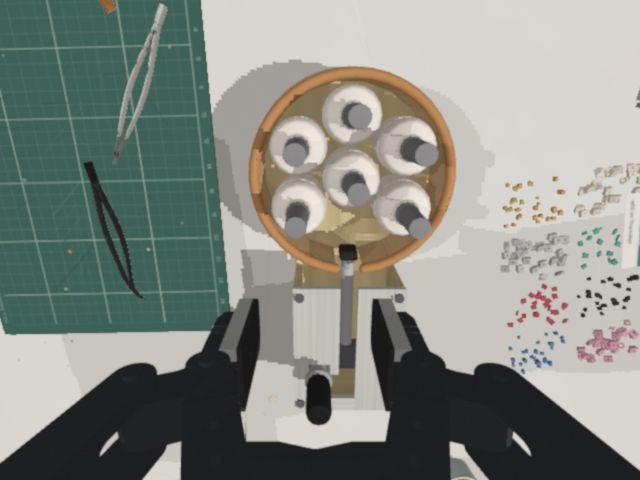

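>>> play_rows(commands=[[[1, 0, 0], 0, 1], [[1, 0, 0.1], 0, 1], [[1, 0, 0], 0, 1], [[1, 0.5, 0], 0, 1], [[0.8, 0.5, 0], 0, 1]])

```text
t: 44.95
tool_pos: [0.5889, -0.0111, 0.163]
orientation: [0.505, -0.505, 0.495, -0.495]
wrist_force: [0.4, 0.4, -0.6]
width: 0.0857
```

>>> play_rows(commands=[[[0, 0.5, 0], 0, 1], [[0, 0, 0], 0, 1], [[0, 0, 0], 0, 1]])

```text
t: 45.25
tool_pos: [0.5888, -0.0092, 0.1507]
orientation: [-0.505, 0.505, -0.495, 0.495]
wrist_force: [0.2, -0.5, 1.0]
width: 0.0853
```

Run:
```python
from h import *
c=robot.camera_params("wrist"); p,d=robot.grab_frame("wrist"); P=cloud(c,d)
P=P+np.array([.0009,.0009,0])
q=P[:,240:400].reshape(-1,3); q=q[(q[:,2]>.104)&(q[:,2]<.112)&(abs(q[:,0]-.589)<.02)&(abs(q[:,1]+.008)<.025)]; k=(q.min(0)+q.max(0))/2
print(len(q),q.mean(0),k,np.ptp(q,axis=0))
delta([.5885,-.0085,.077],YAW)
```

```text
897 [ 0.58818265 -0.00607198  0.10649731] [ 0.58820176 -0.00674732  0.10630402] [0.01732121 0.01742432 0.00455109]
TCP [ 0.589  -0.0091  0.1512] jaw yaw deg 1.2 w 0.0853 t 45.3 F [-0.3  0.3 -0.3]
 units x,y,z [-0.03  2.97 -0.02]
 turn units (tool y down => neg of world) 0.02
```

>>> play_rows(commands=[[[-0.08, 1, 0], 0, 1], [[0, 1, 0], 0, 1], [[0, 0.95, 0], 0, 1], [[0, 0, 0], 0, 0], [[0, 0, 0], 0, 0]], squeeze=50)

```text
t: 45.8
tool_pos: [0.5891, -0.0074, 0.0779]
orientation: [0.505, -0.505, 0.495, -0.495]
wrist_force: [0.6, 0.5, 0.1]
width: 0.059
```

>>> play_rows(commands=[[[0, 0, 0], 0, 0], [[0, 0, 0], 0, 0], [[0, 0, 0], 0, 0], [[0, 0, 0], 0, 0], [[0, 0, 0], 0, 0]])

```text
t: 46.3
tool_pos: [0.5892, -0.0078, 0.0781]
orientation: [0.505, -0.505, 0.495, -0.495]
wrist_force: [-2.0, 1.3, 6.3]
width: 0.0164
```

>>> play_rows(commands=[[[0.2, 0, 0], 0, 0], [[0.2, 0, 0], 0, 0], [[0.18, 0, 0], 0, 0], [[0, 0, 0], 0, 0]])

```text
t: 46.7
tool_pos: [0.5896, -0.0219, 0.0781]
orientation: [0.506, -0.504, 0.495, -0.495]
wrist_force: [-1.8, 7.9, 6.1]
width: 0.0164
```

>>> play_rows(commands=[[[0, 0, 0.3], 0, 0], [[0, 0, 0.3], 0, 0], [[0, 0, 0.28], 0, 0], [[0, 0, 0], 0, 0], [[0, 0, 0], 0, 0]])

```text
t: 47.2
tool_pos: [0.6113, -0.0211, 0.0781]
orientation: [0.506, -0.505, 0.495, -0.495]
wrist_force: [-3.9, 6.8, 7.6]
width: 0.0162
```

>>> play_rows(commands=[[[-0.4, 0, 0], 0, 0], [[-0.4, 0, 0], 0, 0], [[-0.4, 0, 0], 0, 0], [[-0.4, 0, 0], 0, 0], [[-0.2, 0, 0], 0, 0]])

```text
t: 47.7
tool_pos: [0.6104, 0.0241, 0.0782]
orientation: [0.506, -0.505, 0.495, -0.495]
wrist_force: [-3.3, 3.3, 6.9]
width: 0.0165
```

>>> play_rows(commands=[[[-0.1, 0, 0], 0, 0], [[-0.1, 0, 0], 0, 0], [[0, 0, 0], 0, 0], [[0, 0, 0], 0, 0]])

```text
t: 48.1
tool_pos: [0.6103, 0.0287, 0.0781]
orientation: [0.506, -0.505, 0.495, -0.495]
wrist_force: [-1.9, 3.0, 7.3]
width: 0.0169
```

>>> play_rows(commands=[[[-0.06, 0, 0], 0, 0], [[-0.06, 0, 0], 0, 0], [[0, 0, 0], 0, 0]])

```text
t: 48.4
tool_pos: [0.6103, 0.0315, 0.0782]
orientation: [0.506, -0.505, 0.495, -0.495]
wrist_force: [-2.8, 3.6, 7.3]
width: 0.0168
```

>>> play_rows(commands=[[[-0.06, 0, 0], 0, 0], [[-0.06, 0, 0], 0, 0], [[0, 0, 0], 0, 0]])

```text
t: 48.7
tool_pos: [0.6102, 0.0343, 0.0781]
orientation: [0.505, -0.505, 0.495, -0.495]
wrist_force: [-2.9, 0.9, 7.6]
width: 0.0162
```

>>> play_rows(commands=[[[0, 0, 0], 0, 0.3], [[0, 0, 0], 0, 0.5], [[0, 0, 0], 0, 0.8], [[0, 0, 0], 0, 1], [[0, 0, 0], 0, 1]])

```text
t: 49.2
tool_pos: [0.6098, 0.0341, 0.0767]
orientation: [-0.505, 0.505, -0.495, 0.495]
wrist_force: [0.7, 0.4, -0.0]
width: 0.0815
```

>>> play_rows(commands=[[[0, -0.5, 0], 0, 1], [[0, -1, 0], 0, 1], [[0, -1, 0], 0, 1], [[0, -1, 0], 0, 1], [[0, -1, 0], 0, 1]])

```text
t: 49.7
tool_pos: [0.6098, 0.0341, 0.1915]
orientation: [0.505, -0.505, 0.495, -0.495]
wrist_force: [0.4, -0.2, -0.1]
width: 0.0854
```

>>> play_rows(commands=[[[0, 0, 0], 0, 1], [[0, 0, 0], 0, 1], [[0, 0, 0], 0, 1]])

```text
t: 50.0
tool_pos: [0.6095, 0.0341, 0.1886]
orientation: [-0.505, 0.505, -0.495, 0.495]
wrist_force: [-0.4, -0.4, -0.1]
width: 0.0853
```

Run:
```python
from h import *
potlook("w14")
c=robot.camera_params("wrist"); p,d=robot.grab_frame("wrist"); P=cloud(c,d)+np.array([.0009,.0009,0])
q=P[:,240:400].reshape(-1,3); q=q[(q[:,2]>.104)&(q[:,2]<.112)&(abs(q[:,0]-.61)<.03)&(abs(q[:,1]-.035)<.03)]
k=(q.min(0)+q.max(0))/2; print("knob",k.round(4)); delta([.61,0,.2])
```

```text
cap 471 [0.571  0.1614 0.0937] r 0.0407 ang 154.3 [0.014 0.009]
cap 470 [0.645  0.1629 0.0935] r 0.0413 ang 25.4 [0.014 0.009]
cap 638 [0.608  0.1494 0.0944] r 0.0049 ang 89.1 [0.013 0.014]
cap 576 [0.5716 0.121  0.0944] r 0.0433 ang -148.3 [0.014 0.013]
cap 574 [0.6457 0.1222 0.0942] r 0.0438 ang -31.7 [0.014 0.013]
knob [0.61   0.0356 0.1066]
TCP [0.6095 0.0341 0.1884] jaw yaw deg 1.16 w 0.0855 t 50.1 F [ 0.3 -0.6 -0.1]
 units x,y,z [ 1.36 -0.46 -0.01]
```

View pics/w14.png

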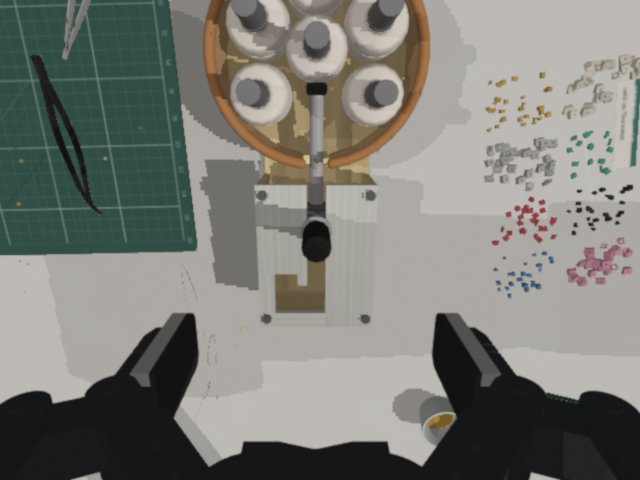

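>>> play_rows(commands=[[[0, -1, 0], 0, 1], [[0, -1, 0], 0, 1], [[-0.5, -1, 0], 0, 1], [[-1, 0, 0], 0, 1], [[-1, 0, 0], 0, 1]])

```text
t: 50.6
tool_pos: [0.6087, 0.097, 0.2646]
orientation: [0.505, -0.505, 0.495, -0.495]
wrist_force: [-0.1, -0.6, -0.6]
width: 0.0854
```

>>> play_rows(commands=[[[0, 0, 0], 0, 1], [[0, 0, 0], 0, 1], [[0, 0, 0], 0, 1]])

```text
t: 50.9
tool_pos: [0.6086, 0.096, 0.2639]
orientation: [-0.505, 0.505, -0.495, 0.495]
wrist_force: [-0.5, -0.9, -0.1]
width: 0.0851
```

Run:
```python
from h import *
potlook("w15")
p,d=robot.grab_frame("scene"); cv2.imwrite("pics/s15.png",p[:,:,::-1])
```

```text
cap 310 [0.6064 0.1896 0.0946] r 0.0451 ang 90.9 [0.014 0.014]
cap 305 [0.5706 0.1646 0.0944] r 0.0425 ang 150.6 [0.013 0.014]
cap 311 [0.6452 0.1661 0.0942] r 0.043 ang 29.1 [0.014 0.013]
cap 284 [0.6079 0.1503 0.0945] r 0.0058 ang 89.9 [0.013 0.014]
cap 285 [0.5714 0.1219 0.0942] r 0.0431 ang -149.4 [0.014 0.014]
cap 281 [0.6457 0.1229 0.0943] r 0.0434 ang -30.9 [0.014 0.013]
```

View pics/w15.png

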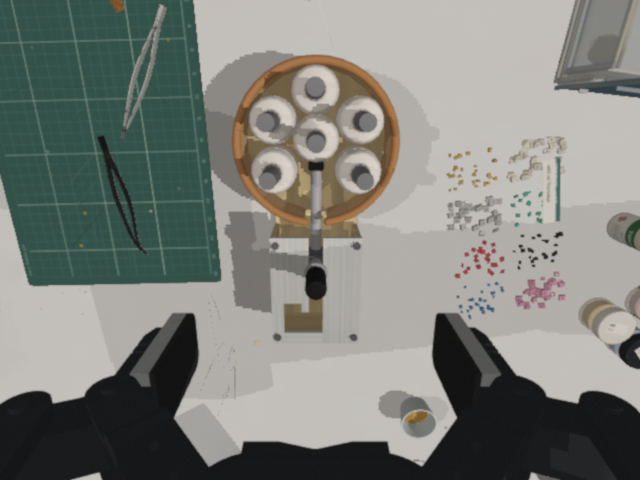

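View pics/s15.png

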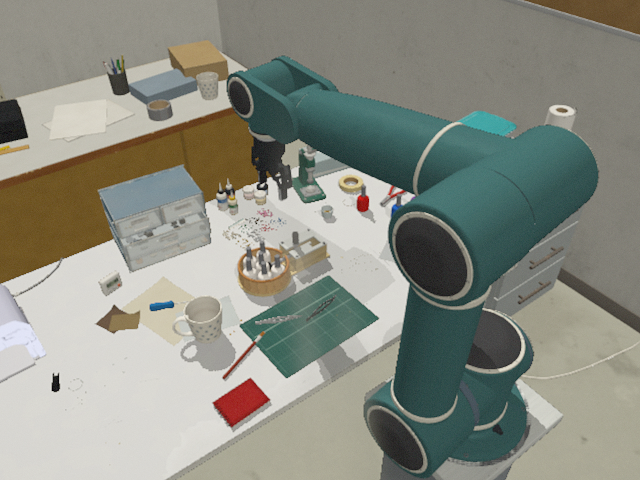

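All six bottles stand in the pot, the nose bears on the middle one, and the robot is clear. The mug and cup are untouched.

```bash
python3 -c "
from station import robot
print(robot.sign_off())"
```

```text
the job is handed in; nothing more can be done
None
```

I parked the pusher in its notch and stood all six white bottles in the pot: one in the middle, five round it, the far side first. I then took the knob out of the notch and eased the pusher forward onto the middle bottle. I handed the job in at about 51 s; it reports no verdict.

What the last checks showed:
- **Bottles:** all six caps were at upright height. The middle one was about 6 mm from the pot's axis, and the ring bottles were 43–45 mm from it.
- **Pusher:** the knob was back in the straight run. From the knob's position I put the pusher at about 6 mm.
- **Robot:** the gripper was open and clear above the pot, with the wrist force reading about zero.
- **Bystanders:** the mug and mixing cup looked unmoved in the pictures; I did not measure their positions.

One disagreement: the wrist and top cameras differed by about 2 mm, so I used the midpoint between them. That matched where the knob sat when gripped. No check failed.

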